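# Pry a press-fit split mould open evenly with a wedge

## Robot

A 6-joint arm with a two-finger parallel gripper is mounted at the origin on the work surface. World frame = base frame: x ahead of the robot, y to its left, z up, the work surface at z = 0. Lengths are in m, angles in rad, forces in N, time in s.
With the tool pointing down it reaches from about 0.35 to 0.775 m from the base axis. Payload 7.3 kg.
Tool frame: the origin (TCP) lies on the centre line of the jaws, within the pads' length; the fingertips stand robot.nose_length ahead of it and the grasp point (between the pads) is the TCP (robot.nose_length is the distance from the TCP to the fingertips, in m); z points along the fingers, y is the direction in which the jaws open and shut (so a half turn about z gives the same grasp; the last joint's range is limited). The gripper opens to 92 mm and grips with 3 to 60 N. Pads are 19 mm wide; open, the fingers measure 130 mm over their backs; the gripper's body (75 mm by 190 mm) begins 47 mm behind the grasp point.
Start: joints at [-1.424, 0.342, 1.524, -0, 1.275, -0.146], TCP at [0.152, -0.503, 0.246] pointing down, gripper open.
Joint ranges: [-2.53, 2.53], [-0.77, 2.02], [0.04, 2.7], [-1, 4.14], [0.28, 2.66], [-3.11, 3.11]. Speed limits (rad/s): [2.57, 2.57, 3.14, 3.14, 3.14, 3.14].

## Interface

Orientations are given as [roll, pitch, yaw] about the fixed x, y, z axes, in that order (R = Rz(yaw) Ry(pitch) Rx(roll)).
In Python, from cell import robot, read_camera gives the robot as it stands.
- The arm moves only by the shell command python3 -m crank 'ROWS' [FORCE]. ROWS is JSON, a list of rows, each a list of 7 numbers: the shift along the tool's x, y, z in cm, then the turn, a rotation vector about the tool's x, y, z in degrees, then the opening, from 0 (shut) to 1 (fully open). In form: [[tx, ty, tz, wx, wy, wz, jaw], ...]. A call has 1 to 5 rows; each row is the pose to reach, as a shift and turn from the pose commanded when the call began, along the tool's axes at that moment; what a row does not reach only later rows make up. A row lasts 1/8 s, in which the tool goes at most 62.5 mm and 10.7 degrees, less where a joint would pass 70% of its speed; a pose out of reach is approached as far as the arm can. A call with a gripper value outside its range is refused whole. The fingers move at their own pace and stop on an object; FORCE is the grip in N (left out, the last holds). Time passes only in rows, so rows that repeat a pose let the fingers close. It gives the time, the measured TCP pose, the force and the opening at its end, in the units of the state.
- robot.observe(): the state, without advancing time (a new reading comes with each control period).
- read_camera(name): name is "scene" or "top"; returns a dict with "frame" (400x640x3 uint8, red, green, blue), "intrinsics" (3x3 intrinsics, pixels), "R" (3x3) and "t" (3): a world point X has camera coordinates R X + t. Camera axes: x right, y down, z forward; pixel columns grow to the right and rows downward; lengths in m; the calibration is good to about 2 mm. A picture is of the moment at which its call begins. There is no depth.
- robot.hand_in(): hands the job in, once; it reports no verdict.
The state is a dict: "time": time; "qpos": joint angles; "qvel": joint speeds; "joint_efforts": joint torques, N m; "tool_pos": TCP position; "tool_rot": TCP orientation; "contact_force": force on the tool from outside, world axes, zero at the start; "torque": the same for the moment, N m; "opening": finger opening in m.
Only numpy, scipy, OpenCV 4.12 (cv2) and the standard library are available. Lean on these libraries where they do the work, as an engineer would, in place of code of your own. Each camera call takes 0.05 s, during which the arm holds its last target.

## Task

Take the wedge from its stand and use it to part the two halves of the split mould: push the blade down into the pry slots at the two ends of the seam, bevel towards the loose half, a bit at a time from alternating ends, so that one end never gets more than about 6 mm ahead of the other, until the seam stands at least 8 mm open and about parallel at both ends. Move the loose half only with the wedge, never with the robot itself; then put the wedge back upright in its stand and leave the things standing around undisturbed.

Things in the scene. Friction and masses are not known exactly. Their poses are not given: they have to be found in the camera images.
- mould: Aluminium split mould, fixed to the bench. Origin: under the seam's middle, on the bench. Dark base plate 10 mm thick (114 x 136 mm); on it two halves, tops 75 mm above the origin. The seam is the upright plane x = 0 and runs along y, -58 to 58. Fixed half: x -38 to 0, with a foot and three screws along its outer side. Loose half: x 0 to 38; it comes off towards +x.
- half: The loose half, 38 x 116 x 65 mm; origin and axes agree with the mould's when shut. It slides along the mould's +x and can swivel about z (skew). Pressed on two dowels, 46 mm either side of the middle; each holds with about 14 N of friction and stays where it is left, so a push at one end opens that end, turning about the other dowel.
- dowel_left (a joint): Opening of the seam at the +y dowel (46 mm from the middle, low down under the +y pry slot), m: 0 shut, up to 0.022. The dowels reach 6 mm into the fixed half.
- dowel_right (a joint): The same at the -y dowel, under the -y pry slot.
- slot_left (a point): The +y pry slot, at the middle of its length, on the seam plane, level with the tops; axes of the mould. The slot is a notch in the loose half's seam face at the seam's end, 3.5 mm wide (x 0 to 3.5), 25 mm long (y -13 to 12, open at the end face), 50 mm deep. Its wall x = 0 is the fixed half. Both upper edges have a 2.5 mm bevel, so the mouth spans x -2.5 to 6.
- slot_right (a point): The -y pry slot, the mirror image of slot_left (y -12 to 13 from this point); same axes.
- wedge_grip (a point): Wedge: centre of its black handle (26 mm in x, 34 in y, 60 high; 6 mm ridge on top, at -x), 74 mm above the tip. Below it a slippery steel blade 44 long, 18 wide (y): flat face upright at x = -8.5; tip 2 thick; the bevel face slopes to x = +8.5 at the handle: 0.34 mm thicker per mm. In a shut slot it bites once the tip is 7 mm below the tops. 140 g.
- stand_mouth (a point): Centre of the slot's mouth in the top of the wedge's stand, a fixed grey block 74 x 74 x 50 mm high. The slot goes right through, 21 mm along x, 24 mm along y; the wedge's blade hangs in it, either way round, with the handle's underside resting on the top.
- beaker: Empty glass beaker, 68 mm across and 90 mm high, loose, a bystander. Origin: centre of its underside.
- reagent: White plastic bottle, 68 mm across and 165 mm high, loose, a bystander. Origin: centre of its underside.
- thermometer: Black pen-like thermometer with a thin steel probe lying on the bench, 185 mm long, loose, a bystander. Origin: where the probe leaves the body, underside; the probe points along +x.
Things that resemble listed ones, but are neither listed nor needed, are in the scene too. Leave any blue look-alike of the part that bears wedge_grip alone. What is shaped like the part that bears stand_mouth but blue is not meant.

How it is judged:
By the outcome, as a careful person would: the job done as asked, in the order asked, and still so for the second after the job is handed in, with the robot touching nothing.
It also fails if it takes over 58 s, if anything falls off the work surface, if the arm or the gripper's body presses on something with over 40 N, if the wrist force passes 120 N, or if a joint passes its speed limit or range.

## Working session

There is one attempt and no reset: what is moved stays moved. The work goes in short steps, Python scripts to look and compute and a shell command to move; the robot and the scene stay as the last step left them, time stands still between calls to the robot, and variables do not carry over. Pictures are saved under pics/ and viewed, and the job is handed in when it is done.

```bash
ls; mkdir -p pics; python3 - <<'E'
from cell import robot, read_camera
import cv2
print(robot.observe(), robot.nose_length)
for n in ("scene","top"):
    c=read_camera(n); cv2.imwrite(f"pics/{n}0.png",c["frame"][:,:,::-1]); print(n,c["intrinsics"],c["R"],c["t"])
E
```

```text
pics
{'time': 0.0, 'qpos': array([-1.42397773e+00,  3.42725392e-01,  1.52504682e+00,  1.60507645e-06,
        1.27539032e+00, -1.45989237e-01]), 'qvel': array([ 1.27157812e-03,  7.37691092e-05, -7.14453405e-04,  7.48095440e-04,
       -1.96513664e-03,  5.64618370e-04]), 'joint_efforts': array([ 3.30888261e-04, -4.31238985e+01, -2.44222730e+01,  7.16609904e-02,
        5.56980050e-02, -1.21468361e-04]), 'tool_pos': array([ 0.15150648, -0.50225706,  0.24503316]), 'tool_rot': array([-3.14003970e+00, -2.29889581e-04,  2.92807183e-01]), 'contact_force': array([-0.22030449,  0.41177059,  0.39769538]), 'torque': array([-0.02612929, -0.08156713,  0.07756173]), 'opening': 0.09176651756081694} 0.019
scene [[380.15049151   0.         318.35301704]
 [  0.         380.15049151 199.29955948]
 [  0.           0.           1.        ]] [[-0.70333261  0.71065388 -0.01715521]
 [ 0.56886282  0.5482025  -0.61308165]
 [-0.42628433 -0.44095928 -0.78983326]] [ 0.48463642 -0.23039337  1.18780568]
top [[390.23349611   0.         310.72398899]
 [  0.         390.23349611 199.87199001]
 [  0.           0.           1.        ]] [[-0.01114992 -0.99990473  0.00813639]
 [-0.99245521  0.01007254 -0.12219326]
 [ 0.12209967 -0.00943745 -0.99247298]] [-0.08965241  0.55757913  1.04499537]
```

View pics/scene0.png

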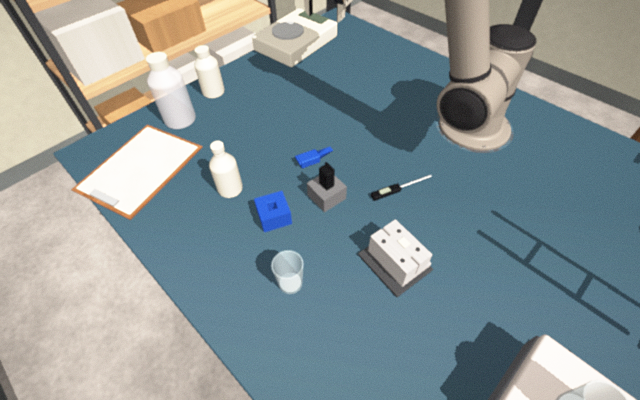

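View pics/top0.png

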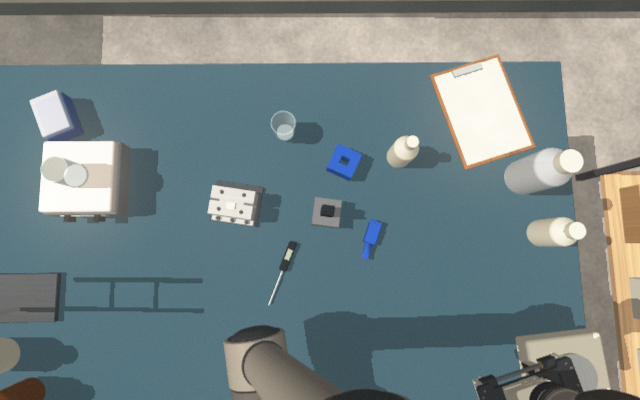

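The wedge candidates are the black handle in the grey stand (top 327,211) and the blue wedge lying down (top 372,238). The stand candidates are the grey block (327,212) and the blue block (344,162). The black handle and the grey block fit the description. I'll confirm with enlarged crops.

```bash
python3 - <<'E'
import cv2,numpy as np
t=cv2.imread("pics/top0.png");s=cv2.imread("pics/scene0.png")
a=cv2.resize(t[165:245,195:355],(800,400),interpolation=cv2.INTER_CUBIC)
b=cv2.resize(s[215:300,350:440],(360,340),interpolation=cv2.INTER_CUBIC)
d=cv2.resize(s[155:215,300:360],(340,340),interpolation=cv2.INTER_CUBIC)
cv2.imwrite("pics/crop1.png",a);cv2.imwrite("pics/crop2.png",np.hstack([b,d]))
E
```

```text
(no output)
```

View pics/crop1.png

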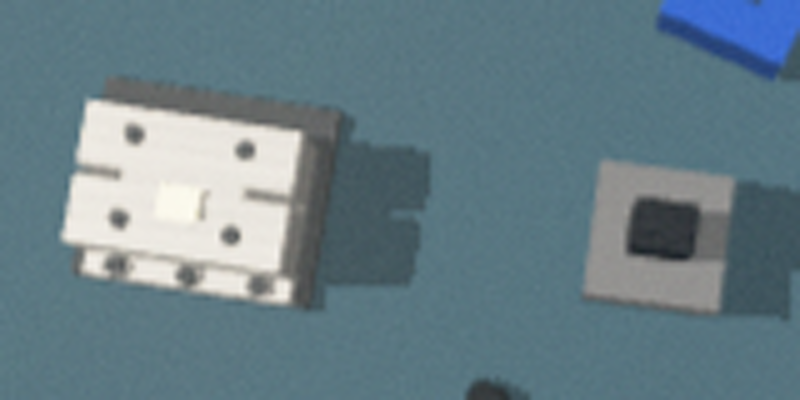

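View pics/crop2.png

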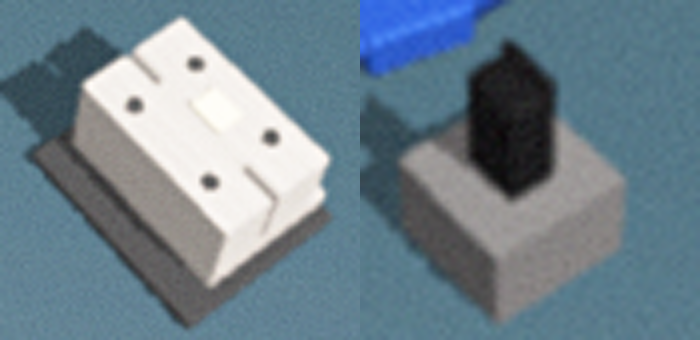

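The foot with three screws is on the mould's world −x side (top crop, bottom edge), so the loose half comes off towards world +x. The handle's ridge looks to be on its world −x edge. I'll check that in an enhanced crop and measure at the same time.

```bash
cat > h.py <<'E'
import numpy as np,cv2
from cell import robot, read_camera
def cams():
    return {n:read_camera(n) for n in ("scene","top")}
def ray(c,p,z):
    K=c["intrinsics"];R=c["R"];t=c["t"]
    d=R.T@np.linalg.solve(K,np.array([p[0],p[1],1.]));o=-R.T@t
    return o+d*(z-o[2])/d[2]
def proj(c,X):
    v=c["R"]@np.asarray(X,float)+c["t"];v=c["intrinsics"]@v;return v[:2]/v[2]
def tri(c1,p1,c2,p2):
    A=[];b=[]
    for c,p in((c1,p1),(c2,p2)):
        R,t=c["R"],c["t"];d=R.T@np.linalg.solve(c["intrinsics"],np.array([p[0],p[1],1.]));d/=np.linalg.norm(d)
        o=-R.T@t;P=np.eye(3)-np.outer(d,d);A.append(P);b.append(P@o)
    return np.linalg.solve(sum(A),sum(b))
def crop(c,u,v,w,h,s,fn,gain=1.):
    im=c["frame"][:,:,::-1];a=im[v:v+h,u:u+w].astype(float)*gain
    a=cv2.resize(np.clip(a,0,255).astype(np.uint8),(w*s,h*s),interpolation=cv2.INTER_CUBIC)
    for i in range(0,w,10): cv2.line(a,(i*s,0),(i*s,6),(0,0,255),1);cv2.putText(a,str(u+i),(i*s,16),0,.35,(0,0,255),1)
    for i in range(0,h,10): cv2.line(a,(0,i*s),(6,i*s),(0,0,255),1);cv2.putText(a,str(v+i),(8,i*s+4),0,.35,(0,0,255),1)
    cv2.imwrite("pics/"+fn,a)
E
python3 - <<'E'
from h import *
c=cams()
crop(c["top"],200,175,65,58,12,"m_top.png",.9)
crop(c["scene"],355,215,80,78,7,"m_sc.png",.9)
crop(c["scene"],300,155,55,58,10,"w_sc.png",3)
crop(c["top"],308,190,50,42,12,"w_top.png",3)
E
```

```text
(no output)
```

View pics/m_top.png

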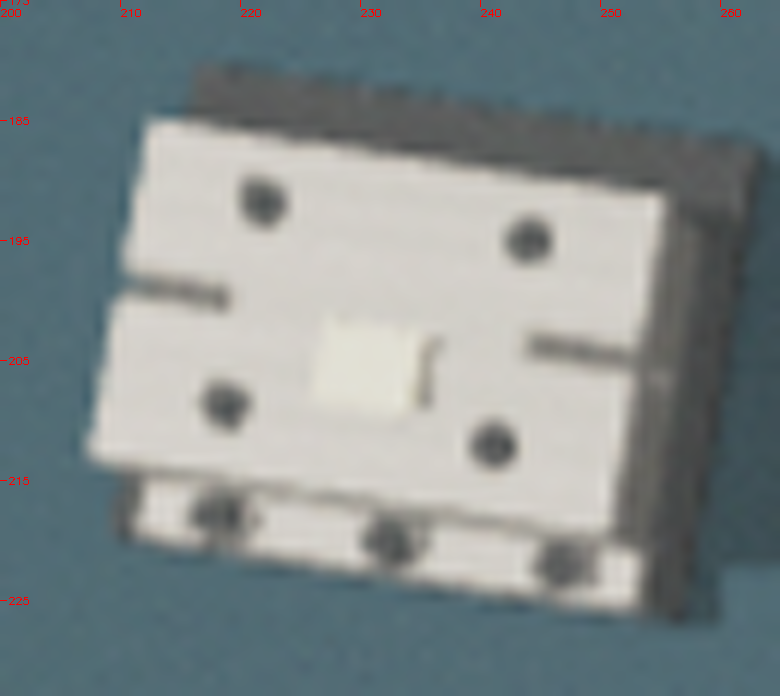

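View pics/m_sc.png

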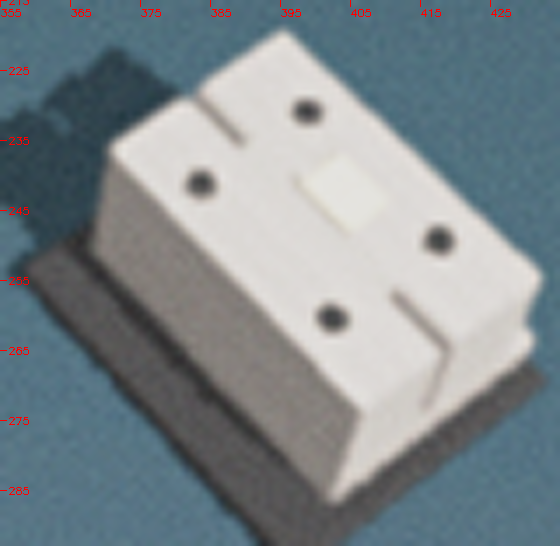

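View pics/w_sc.png

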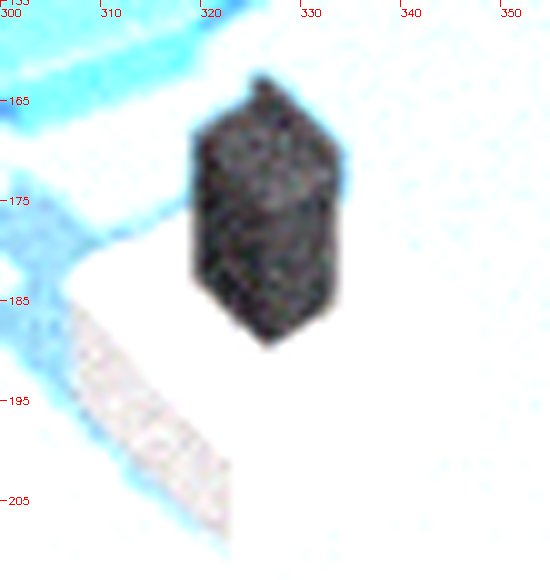

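View pics/w_top.png

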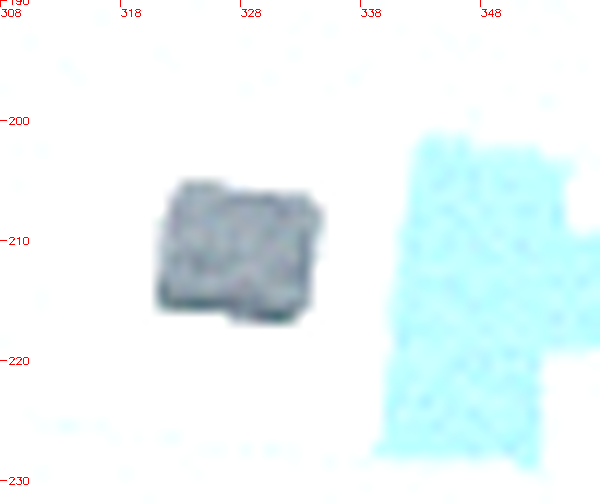

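```bash
python3 - <<'E'
from h import *
c=cams();np.set_printoptions(precision=4,suppress=True)
o=lambda x,y,s,u,v:(x/s-.5+u,y/s-.5+v)
T={k:o(*p,12,200,175) for k,p in dict(pp=(148,120),pm=(665,193),mm=(612,533),mp=(88,460)).items()}
S={k:o(*p,7,355,215) for k,p in dict(pm=(112,150),mm=(283,32),pp=(362,410),mp=(542,275)).items()}
def dark(cn,seed,r=3):
    g=c[cn]["frame"].astype(float).mean(2);u,v=int(round(seed[0])),int(round(seed[1]))
    a=g[v-r:v+r+1,u-r:u+r+1];w=np.clip(190*.9-a,0,None);yy,xx=np.mgrid[v-r:v+r+1,u-r:u+r+1]
    return (w*xx).sum()/w.sum(),(w*yy).sum()/w.sum()
dT={k:dark("top",o(*p,12,200,175)) for k,p in dict(pp=(263,203),pm=(528,242),mm=(493,445),mp=(226,405)).items()}
dS={k:dark("scene",o(*p,7,355,215)) for k,p in dict(pp=(332,318),pm=(201,184),mm=(307,111),mp=(438,240)).items()}
def fit(P,sx,sy):
    m=sum(P.values())/4; ay=(P["pp"]-P["pm"]+P["mp"]-P["mm"]); ax=(P["pp"]-P["mp"]+P["pm"]-P["mm"])
    print(m,"yaw",np.degrees(np.arctan2(-ay[0],ay[1])),np.degrees(np.arctan2(ax[1],ax[0])),"size",np.linalg.norm(ax)/2,np.linalg.norm(ay)/2)
for n,P in (("top",T),("scene",S)): fit({k:ray(c[n],p,.075) for k,p in P.items()},0,0)
for n,P in (("top",dT),("scene",dS)): fit({k:ray(c[n],p,.075) for k,p in P.items()},0,0)
fit({k:tri(c["top"],T[k],c["scene"],S[k]) for k in T},0,0)
fit({k:tri(c["top"],dT[k],c["scene"],dS[k]) for k in T},0,0)
# stand & handle masks
for n,box in (("top",(300,185,365,240)),("scene",(295,155,360,215))):
    u0,v0,u1,v1=box;f=c[n]["frame"][v0:v1,u0:u1].astype(int)
    m=(f.max(2)<60).astype(np.uint8)
    k,l,st,ce=cv2.connectedComponentsWithStats(m)
    i=1+st[1:,4].argmax();pts=np.argwhere(l==i)[:,::-1].astype(np.float32)
    print(n,st[i],ce[i]+[u0,v0],cv2.minAreaRect(pts))
    for z in (.11,.113): print(ray(c[n],ce[i]+[u0,v0],z))
E
```

```text
[0.549  0.1165 0.075 ] yaw -8.608946802124564 -8.598016055255826 size 0.07652778409707447 0.11654693635456771
[0.5484 0.1187 0.075 ] yaw -9.030086826871822 -8.705874582214946 size 0.07648757700990372 0.11505043085010913
[0.5494 0.1164 0.075 ] yaw -8.98263982883774 -9.193968798623754 size 0.04605752489300244 0.06013931520334986
[0.5492 0.1183 0.075 ] yaw -9.408989691174986 -9.250128324879803 size 0.04607462524696866 0.059948492592917874
[0.5485 0.1176 0.0743] yaw -8.883082317150294 -8.647768075719686 size 0.07657388463515097 0.11593673951052662
[0.5491 0.1174 0.0739] yaw -9.159611048707434 -9.218094647575946 size 0.046115351413911695 0.060110322345885
top [21 22 12 10 41] [326.122  212.9756] ((26.804880142211914, 28.25609588623047), (9.526599884033203, 9.995121002197266), 51.34019470214844)
[ 0.5131 -0.1339  0.11  ]
[ 0.5128 -0.1338  0.113 ]
scene [ 24   8  15  27 315] [326.1968 175.9937] ((31.0, 21.0), (26.0, 14.0), 90.0)
[ 0.5389 -0.1192  0.11  ]
[ 0.5407 -0.1173  0.113 ]
```

```bash
python3 - <<'E'
from h import *
c=cams()
crop(c["top"],305,190,45,45,13,"st_top.png",1.2)
crop(c["scene"],300,155,55,58,10,"st_sc.png",1.2)
E
```

```text
(no output)
```

View pics/st_top.png

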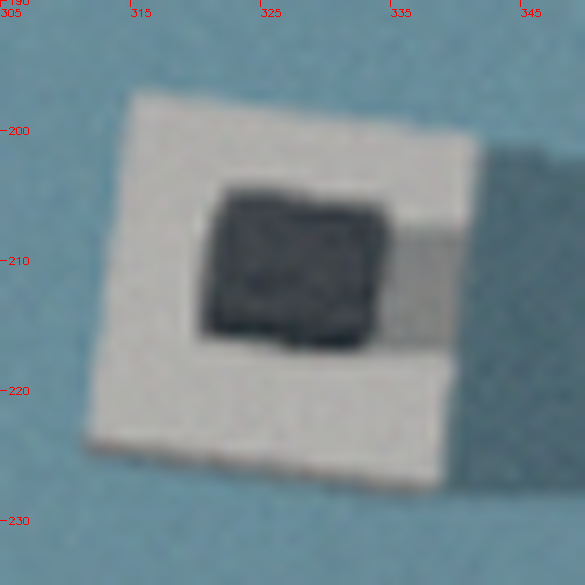

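View pics/st_sc.png

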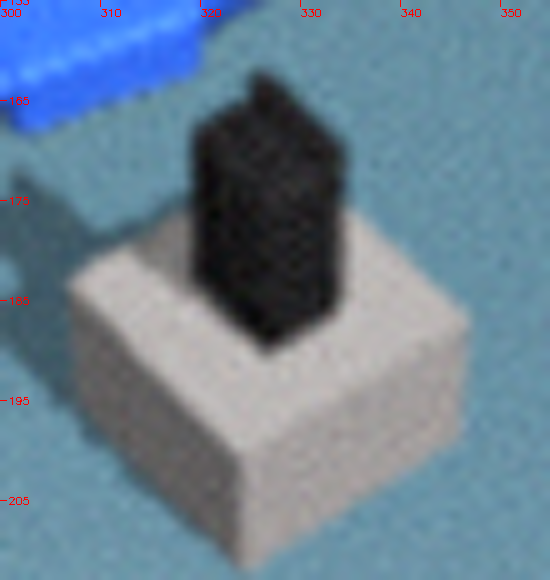

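```bash
python3 - <<'E'
from h import *
np.set_printoptions(precision=4,suppress=True)
c=cams();t=c["top"];s=c["scene"]
o=lambda p,k,u,v:(p[0]/k-.5+u,p[1]/k-.5+v)
a=lambda v:np.degrees(np.arctan2(v[1],v[0]))
P=[ray(t,o(p,13,305,190),.05) for p in((135,92),(475,135),(442,487),(90,443))]
print("stand",np.mean(P,0),[a(P[i]-P[j]) for i,j in((0,3),(1,2))],[a(P[i]-P[j])-90 for i,j in((0,1),(3,2))],np.linalg.norm(P[0]-P[1]),np.linalg.norm(P[0]-P[3]))
P=[ray(s,o(p,10,300,155),.05) for p in((68,283),(242,450),(468,320))]
print("stand sc",(P[0]+P[2])/2,a(P[1]-P[0])-90,a(P[1]-P[2]),np.linalg.norm(P[0]-P[1]),np.linalg.norm(P[2]-P[1]))
P=[ray(t,o(p,13,305,190),.11) for p in((222,190),(388,207),(370,345),(200,335))]
print("handle",np.mean(P,0),[a(P[i]-P[j]) for i,j in((0,3),(1,2))],[a(P[i]-P[j])-90 for i,j in((0,1),(3,2))],np.linalg.norm(P[0]-P[1]),np.linalg.norm(P[0]-P[3]))
P=[ray(s,o(p,10,300,155),.05) for p in((195,280),(267,352),(337,305))]
print("handle sc",(P[0]+P[2])/2,a(P[1]-P[0])-90,a(P[1]-P[2]),np.linalg.norm(P[0]-P[1]),np.linalg.norm(P[2]-P[1]))
m=np.array([.549,.1175]);y=np.radians(-9.1);R=np.array([[np.cos(y),-np.sin(y)],[np.sin(y),np.cos(y)]])
for k in(1,-1): print("slot",m+R@[0,k*.046])
E
```

```text
stand [ 0.5219 -0.1379  0.05  ] [np.float64(-7.956339016127791), np.float64(-6.496849178225253)] [np.float64(-7.848071078881958), np.float64(-7.7358336622071135)] 0.07192085134640874 0.07431581444547586
stand sc [ 0.5224 -0.1352  0.05  ] -6.430913941834021 -9.916243929627997 0.07146251685172775 0.07191274298308994
handle [ 0.5202 -0.1368  0.11  ] [np.float64(-9.405163378000708), np.float64(-8.447534030456737)] [np.float64(-6.470963774071961), np.float64(-3.975471843524957)] 0.03296456214744362 0.02907138766694507
handle sc [ 0.5204 -0.1375  0.05  ] -8.297737199280277 -5.139359001213354 0.030642301289381883 0.023962487998126433
slot [0.5563 0.1629]
slot [0.5417 0.0721]
```

```bash
cat >> h.py <<'E'
from scipy.spatial.transform import Rotation as Ro
def goto(xyz,yaw,avg=1):
    "rows values (cm, deg) from the measured pose to tool-down pose; yaw deg"
    s=robot.observe();C=Ro.from_euler("xyz",s["tool_rot"]);T=Ro.from_euler("xyz",[180,0,yaw],degrees=True)
    d=C.inv().apply(np.asarray(xyz)-s["tool_pos"])*100;w=(C.inv()*T).as_rotvec(degrees=True)
    print("t",round(s["time"],2),"pos",s["tool_pos"].round(4),"rot",np.degrees(s["tool_rot"]).round(2),"F",s["contact_force"].round(1),"open",round(s["opening"],4))
    print("row",d.round(2),w.round(2))
E
python3 -c "
from h import *
goto([.5205,-.137,.2],82.4)"
```

```text
t 0.5 pos [ 0.1515 -0.5026  0.2457] rot [180.     0.    16.78] F [0.5 1.1 0.6] open 0.0917
row [ 45.88 -24.36   4.57] [  0.     0.   -65.62]
```

```bash
python3 -m crank '[[5.5,-2.9,0,0,0,-8,0.6],[11,-5.8,0,0,0,-16,0.6],[16.5,-8.7,0,0,0,-24,0.6],[22,-11.6,0,0,0,-32,0.6],[27.5,-14.5,0,0,0,-40,0.6]]'; python3 -c "
from h import *
goto([.5205,-.137,.2],82.4)"
```

```text
time: 1.12
tool_pos: [0.3742, -0.283, 0.246]
tool_rot: [3.141, 0.0, 0.995]
contact_force: [0.6, -0.4, -0.7]
opening: 0.0554
t 1.12 pos [ 0.3742 -0.283   0.246 ] rot [1.7995e+02 2.0000e-02 5.7020e+01] F [ 0.6 -0.4 -0.7] open 0.0554
row [20.21  4.32  4.6 ] [  0.05   0.03 -25.38]
```

```bash
python3 -m crank '[[5,1.1,1,0,0,-8,0.6],[10,2.2,2,0,0,-16,0.6],[15,3.3,3,0,0,-22,0.6],[20.2,4.3,4.6,0,0,-25.4,0.6],[20.2,4.3,4.6,0,0,-25.4,0.6]]'; python3 - <<'E'
from h import *
goto([.5205,-.137,.2],82.4)
c=cams();crop(c["top"],280,165,90,75,8,"g1t.png",1.2);crop(c["scene"],285,120,80,75,8,"g1s.png",1.2)
E
```

```text
time: 1.75
tool_pos: [0.5208, -0.1361, 0.1982]
tool_rot: [-3.14, -0.001, 1.439]
contact_force: [-0.2, 0.4, 0.1]
opening: 0.0552
t 1.75 pos [ 0.5208 -0.1361  0.1982] rot [-1.7989e+02 -6.0000e-02  8.2460e+01] F [-0.2  0.4  0.1] open 0.0552
row [-0.09 -0.02 -0.18] [-0.11 -0.06  0.06]
```

View pics/g1s.png

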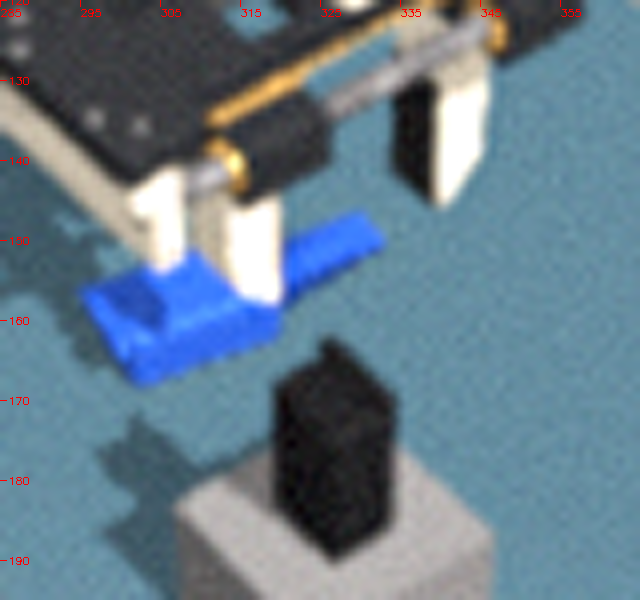

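The picture shows the jaws straddling the handle (scene 333,180) along world x, with the ridge on the −x side. Descending and gripping.

```bash
python3 -m crank '[[-0.1,0,4,0,0,0,0.6],[-0.1,0,8,0,0,0,0.6],[-0.1,0,11.8,0,0,0,0.6],[-0.1,0,11.8,0,0,0,0.6]]' ; python3 - <<'E'
from h import *
goto([.5205,-.137,.08],82.4)
c=cams();crop(c["top"],280,165,90,75,8,"g2t.png",1.2);crop(c["scene"],285,140,80,75,8,"g2s.png",1.2)
E
```

```text
time: 2.35
tool_pos: [0.5174, -0.1406, 0.0801]
tool_rot: [-3.137, -0.001, 1.432]
contact_force: [-1.0, -0.1, 1.4]
opening: 0.0553
t 2.35 pos [ 0.5174 -0.1406  0.0801] rot [-1.7971e+02 -6.0000e-02  8.2050e+01] F [-1.  -0.1  1.4] open 0.0553
row [0.4  0.26 0.01] [-0.29 -0.06 -0.35]
```

View pics/g2s.png

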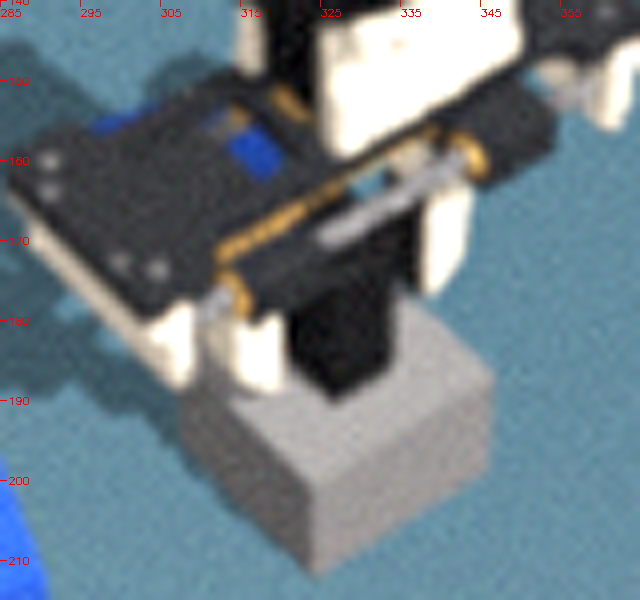

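```bash
python3 -m crank '[[0.3,0.3,0,0,0,0,0.6],[0.3,0.3,0,0,0,0,0.6]]' ; python3 - <<'E'
from h import *
goto([.5205,-.137,.08],82.4)
E
```

```text
time: 2.7
tool_pos: [0.5239, -0.1377, 0.0832]
tool_rot: [3.139, 0.001, 1.434]
contact_force: [-0.1, 0.2, -1.2]
opening: 0.0549
t 2.7 pos [ 0.5239 -0.1377  0.0832] rot [1.7984e+02 5.0000e-02 8.2180e+01] F [-0.1  0.2 -1.2] open 0.0549
row [ 0.02 -0.35  0.32] [ 0.16  0.05 -0.22]
```

```bash
for i in 1 2; do python3 -m crank '[[0,0,0,0,0,0,0.6],[0,0,0,0,0,0,0.6]]' |sed -n 2,3p; done; python3 - <<'E'
from h import *
goto([.5205,-.137,.08],82.4)
E
```

```text
tool_pos: [0.523, -0.1374, 0.082]
tool_rot: [3.141, 0.0, 1.434]
tool_pos: [0.5229, -0.1375, 0.0817]
tool_rot: [-3.141, 0.0, 1.434]
t 3.2 pos [ 0.5229 -0.1375  0.0817] rot [-179.99    0.     82.17] F [-0.   0.9 -0.5] open 0.0551
row [ 0.02 -0.24  0.17] [-0.01  0.   -0.23]
```

```bash
python3 -m crank '[[0,-0.24,0.15,0,0,-0.2,0.6],[0,-0.24,0.15,0,0,-0.2,0.4],[0,-0.24,0.15,0,0,-0.2,0.2],[0,-0.24,0.15,0,0,-0.2,0.2],[0,-0.24,0.15,0,0,-0.2,0.2]]' 20; python3 - <<'E'
from h import *
goto([.5205,-.137,.08],82.4)
E
```

```text
time: 3.82
tool_pos: [0.5207, -0.1372, 0.0803]
tool_rot: [3.141, 0.0, 1.438]
contact_force: [1.6, 0.5, 0.3]
opening: 0.0258
t 3.83 pos [ 0.5207 -0.1372  0.0803] rot [1.7997e+02 1.0000e-02 8.2370e+01] F [1.6 0.5 0.3] open 0.0258
row [ 0.02 -0.03  0.03] [ 0.03  0.01 -0.03]
```

```bash
python3 -m crank '[[0,0,0,0,0,0,0.2],[0,0,-1,0,0,0,0.2],[0,0,-4,0,0,0,0.2],[0,0,-8,0,0,0,0.2],[0,0,-12,0,0,0,0.2]]' 50; python3 - <<'E'
from h import *
goto([.5563,.1629,.20],80.9)
E
```

```text
time: 4.45
tool_pos: [0.52, -0.137, 0.2017]
tool_rot: [-3.141, -0.0, 1.438]
contact_force: [0.8, -0.1, -1.8]
opening: 0.0259
t 4.45 pos [ 0.52   -0.137   0.2017] rot [-179.95   -0.     82.38] F [ 0.8 -0.1 -1.8] open 0.0259
row [30.21 -0.38  0.17] [-0.05 -0.    1.48]
```

```bash
cat >> h.py <<'E'
M=np.array([.549,.1175]);_y=np.radians(-9.1);RM=np.array([[np.cos(_y),-np.sin(_y)],[np.sin(_y),np.cos(_y)]])
def slot(side,dx=.0092,depth=-.02):
    p=M+RM@[dx,side*.046]; return [p[0],p[1],.075-depth+.0743]
E
python3 - <<'E'
from h import *
print(slot(-1));goto(slot(-1),80.9)
E
```

```text
[np.float64(0.5508089359284022), np.float64(0.07062391067071683), 0.1693]
t 4.45 pos [ 0.52   -0.137   0.2017] rot [-179.95   -0.     82.38] F [ 0.8 -0.1 -1.8] open 0.0259
row [20.99  0.3   3.24] [-0.05 -0.    1.48]
```

```bash
python3 -m crank '[[5.5,0.1,0,0,0,0.4,0.2],[11,0.2,0,0,0,0.8,0.2],[16.5,0.3,0,0,0,1.2,0.2],[21,0.3,1,0,0,1.48,0.2],[21,0.3,2,0,0,1.48,0.2]]';  python3 -m crank '[[0,0,0,0,0,0,0.2],[0,0,0,0,0,0,0.2]]'|head -1; python3 - <<'E'
from h import *
goto(slot(-1),80.9)
E
```

```text
time: 5.08
tool_pos: [0.551, 0.0736, 0.1803]
tool_rot: [-3.141, -0.0, 1.416]
contact_force: [-1.2, -0.3, -3.1]
opening: 0.0258
time: 5.32
t 5.33 pos [0.5514 0.0694 0.1806] rot [1.7999e+02 2.0000e-02 8.0820e+01] F [ 0.5 -0.7 -1.4] open 0.0258
row [ 0.11 -0.08  1.13] [ 0.01  0.02 -0.08]
```

```bash
python3 -m crank '[[0.1,-0.08,0.6,0,0,-0.1,0.2],[0.1,-0.08,1.1,0,0,-0.1,0.2],[0.1,-0.08,1.1,0,0,-0.1,0.2],[0.1,-0.08,1.1,0,0,-0.1,0.2]]'|head -1; python3 - <<'E'
from h import *
goto(slot(-1),80.9)
c=cams();crop(c["top"],200,165,80,70,10,"s1t.png",1);crop(c["scene"],345,180,90,90,8,"s1s.png",1)
E
```

```text
time: 5.82
t 5.83 pos [0.5508 0.0716 0.1692] rot [180.     0.    80.99] F [-0.3 -0.  -1.8] open 0.0256
row [-0.1   0.02 -0.01] [0.   0.   0.09]
```

View pics/s1s.png

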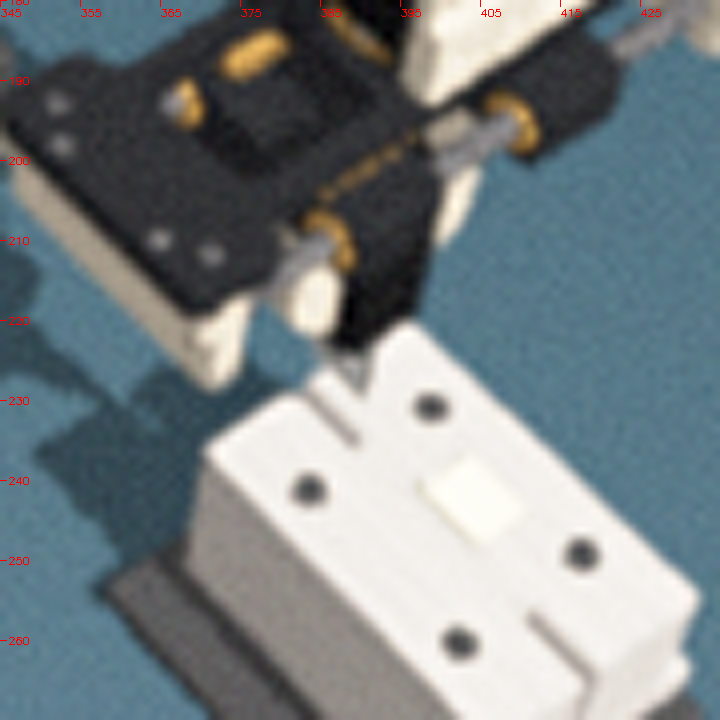

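View pics/s1t.png

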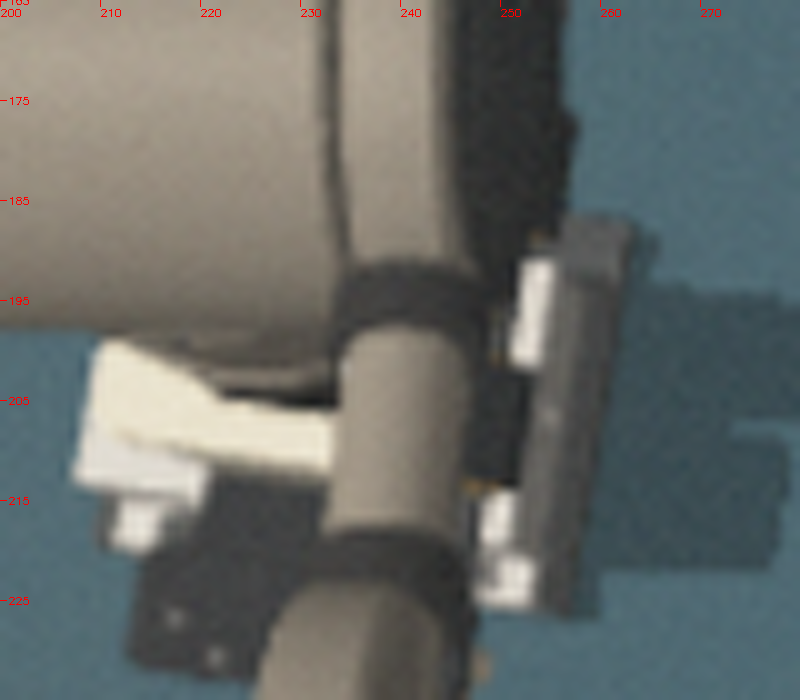

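```bash
python3 - <<'E'
from h import *
c=cams();s=c["scene"];crop(s,375,210,30,30,20,"s2s.png",1)
p=robot.observe()["tool_pos"]
for dx in(-.0085,-.0065):
  for dy in (.009,-.009):
    q=p[:2]+RM@[dx,dy]; print(dx,dy,proj(s,[q[0],q[1],p[2]-.0743]).round(2))
for y in(-.033,-.058):
  for x in (-.0025,.006):
    q=M+RM@[x,y];print("slot",x,y,proj(s,[*q,.075]).round(2))
E
```

```text
-0.0085 0.009 [389.79 228.84]
-0.0085 -0.009 [384.3  223.47]
-0.0065 0.009 [389.13 229.29]
-0.0065 -0.009 [383.64 223.91]
slot -0.0025 -0.033 [390.5  233.91]
slot 0.006 -0.033 [387.71 235.83]
slot -0.0025 -0.058 [383.03 226.54]
slot 0.006 -0.058 [380.26 228.4 ]
```

View pics/s2s.png

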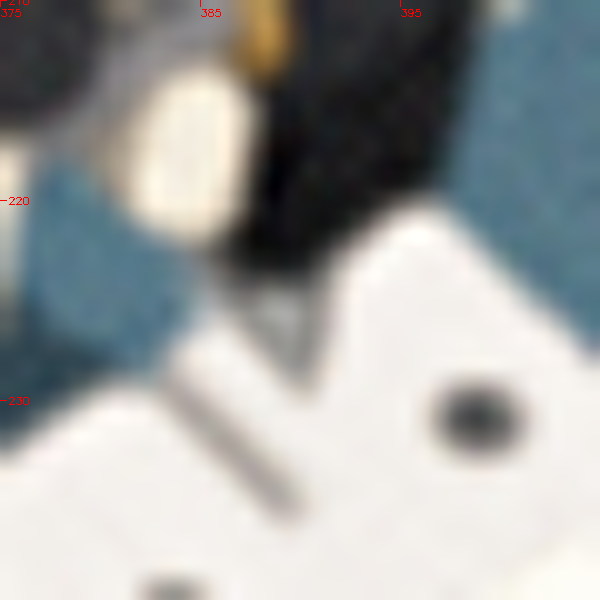

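The scene crop shows the blade tip at (389.7,229.2) and the slot's inner end at (389.3,235.3). Both match the predicted positions to about 0.3 px, so I'll descend.

```bash
python3 -m crank '[[-0.1,0.02,0.6,0,0,0.1,0.2],[-0.1,0.02,1.2,0,0,0.1,0.2],[-0.1,0.02,1.8,0,0,0.1,0.2],[-0.1,0.02,2.3,0,0,0.1,0.2],[-0.1,0.02,2.3,0,0,0.1,0.2]]'|head -1; python3 -m crank '[[0,0,0.0,0,0,0,0.2],[0,0,0,0,0,0,0.2]]' |head -1; python3 - <<'E'
from h import *
goto(slot(-1,depth=.005),80.9)
E
```

```text
time: 6.65
time: 6.9
t 6.9 pos [0.5509 0.0707 0.1464] rot [179.97   0.    80.9 ] F [-0.5  0.1 -1.5] open 0.026
row [-0.01 -0.01  0.21] [0.03 0.   0.  ]
```

```bash
python3 -m crank '[[0,0,0.1,0,0,0,0.2],[0,0,0.2,0,0,0,0.2],[0,0,0.3,0,0,0,0.2],[0,0,0.4,0,0,0,0.2],[0,0,0.4,0,0,0,0.2]]'; python3 - <<'E'
from h import *
goto(slot(-1,depth=.009),80.9)
E
```

```text
time: 7.52
tool_pos: [0.5502, 0.0708, 0.142]
tool_rot: [-3.14, 0.0, 1.412]
contact_force: [-4.1, 0.5, 0.9]
opening: 0.0258
t 7.53 pos [0.5502 0.0708 0.142 ] rot [-1.7992e+02  1.0000e-02  8.0900e+01] F [-4.1  0.5  0.9] open 0.0258
row [-0.01  0.07  0.17] [-0.08  0.01 -0.  ]
```

```bash
python3 -m crank '[[0,0,0.2,0,0,0,0.2],[0,0,0.4,0,0,0,0.2],[0,0,0.5,0,0,0,0.2],[0,0,0.6,0,0,0,0.2],[0,0,0.6,0,0,0,0.2]]'; python3 - <<'E'
from h import *
goto(slot(-1,depth=.0175),80.9)
E
```

```text
time: 8.15
tool_pos: [0.5497, 0.0709, 0.137]
tool_rot: [-3.14, 0.0, 1.412]
contact_force: [-9.5, 1.3, 10.6]
opening: 0.0257
t 8.15 pos [0.5497 0.0709 0.137 ] rot [-1.7989e+02  1.0000e-02  8.0900e+01] F [-9.5  1.3 10.6] open 0.0257
row [-0.01  0.12  0.52] [-0.11  0.01  0.  ]
```

```bash
python3 -m crank '[[0,0,0.2,0,0,0,0.2],[0,0,0.4,0,0,0,0.2],[0,0,0.5,0,0,0,0.2],[0,0,0.5,0,0,0,0.2]]'; python3 - <<'E'
from h import *
goto(slot(-1,depth=.0175),80.9)
c=cams();crop(c["scene"],355,200,85,80,8,"s3s.png",1)
E
```

```text
time: 8.65
tool_pos: [0.5497, 0.071, 0.1321]
tool_rot: [-3.14, 0.0, 1.412]
contact_force: [-9.0, 0.9, 11.0]
opening: 0.0258
t 8.65 pos [0.5497 0.071  0.1321] rot [-1.7989e+02  1.0000e-02  8.0910e+01] F [-9.   0.9 11. ] open 0.0258
row [-0.01  0.12  0.03] [-0.11  0.01  0.01]
```

View pics/s3s.png

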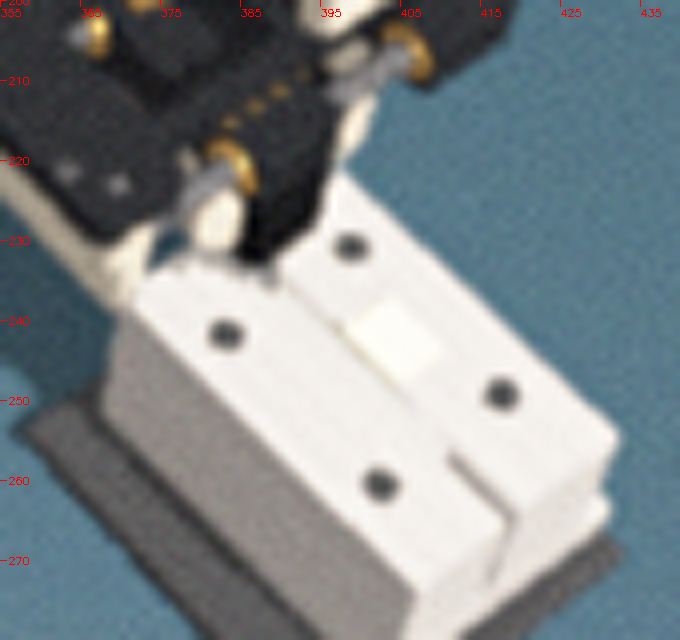

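```bash
python3 -m crank '[[0,0,-1,0,0,0,0.2],[0,0,-2.2,0,0,0,0.2],[0,0,-3.5,0,0,0,0.2],[4.6,0,-3.5,0,0,0,0.2],[9.2,0,-3.5,0,0,0,0.2]]'|head -1;python3 -m crank '[[0,0,0,0,0,0,0.2],[0,0,0,0,0,0,0.2],[0,0,0,0,0,0,0.2]]'; python3 - <<'E'
from h import *
goto(slot(1,depth=.005),80.9)
c=cams();crop(c["scene"],365,210,75,75,8,"s4s.png",1)
s=c["scene"];p=robot.observe()["tool_pos"]
for dx in(-.0085,-.0065):
  for dy in (.009,-.009):
    q=p[:2]+RM@[dx,dy]; print(dx,dy,proj(s,[q[0],q[1],p[2]-.0743]).round(2))
E
```

```text
time: 9.38
time: 9.75
tool_pos: [0.5654, 0.1605, 0.1664]
tool_rot: [3.141, 0.0, 1.411]
contact_force: [-0.0, -0.3, -2.3]
opening: 0.0262
t 9.75 pos [0.5654 0.1605 0.1664] rot [1.7998e+02 2.0000e-02 8.0830e+01] F [-0.  -0.3 -2.3] open 0.0262
row [ 0.09 -0.02  2.21] [ 0.02  0.02 -0.07]
-0.0085 0.009 [418.71 258.31]
-0.0085 -0.009 [412.61 252.33]
-0.0065 0.009 [418.03 258.82]
-0.0065 -0.009 [411.93 252.82]
```

View pics/s4s.png

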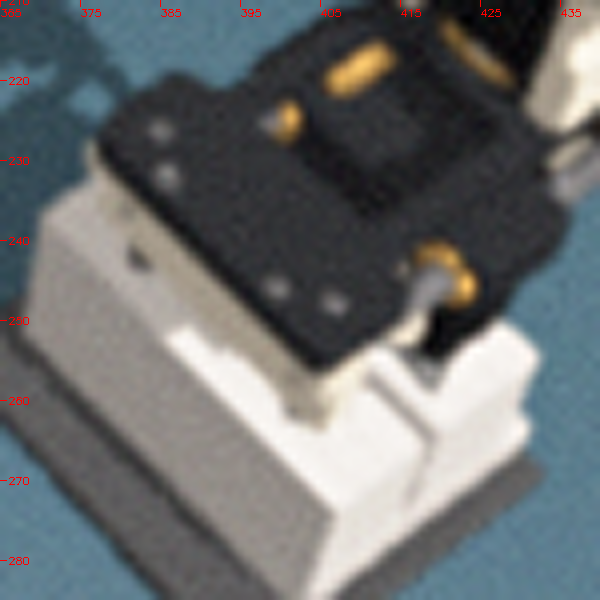

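```bash
python3 -m crank '[[0.09,0,0.6,0,0,0,0.2],[0.09,0,1.2,0,0,0,0.2],[0.09,0,1.7,0,0,0,0.2],[0.09,0,2.2,0,0,0,0.2],[0.09,0,2.2,0,0,0,0.2]]'; python3 - <<'E'
from h import *
goto(slot(1,depth=.005),80.9)
E
```

```text
time: 10.48
tool_pos: [0.565, 0.1624, 0.1436]
tool_rot: [-3.14, 0.0, 1.412]
contact_force: [-1.5, -0.4, -3.0]
opening: 0.026
t 10.47 pos [0.565  0.1624 0.1436] rot [-1.7993e+02  2.0000e-02  8.0900e+01] F [-1.5 -0.4 -3. ] open 0.026
row [-0.09  0.05 -0.07] [-0.07  0.02 -0.  ]
```

```bash
python3 -m crank '[[0,0,0.2,0,0,0,0.2],[0,0,0.4,0,0,0,0.2],[0,0,0.6,0,0,0,0.2],[0,0,0.8,0,0,0,0.2],[0,0,1,0,0,0,0.2]]'; python3 - <<'E'
from h import *
goto(slot(1,depth=.0232),80.9)
E
```

```text
time: 11.1
tool_pos: [0.5646, 0.1629, 0.1355]
tool_rot: [-3.14, -0.0, 1.412]
contact_force: [-8.1, 1.3, 12.0]
opening: 0.0254
t 11.1 pos [0.5646 0.1629 0.1355] rot [-1.7993e+02 -2.0000e-02  8.0910e+01] F [-8.1  1.3 12. ] open 0.0254
row [-0.13  0.1   0.94] [-0.07 -0.02  0.01]
```

```bash
python3 -m crank '[[0,0,0.2,0,0,0,0.2],[0,0,0.4,0,0,0,0.2],[0,0,0.6,0,0,0,0.2],[0,0,0.75,0,0,0,0.2],[0,0,0.75,0,0,0,0.2]]'; python3 - <<'E'
from h import *
goto(slot(1,depth=.0232),80.9)
c=cams();crop(c["scene"],350,205,95,90,8,"s5s.png",1)
E
```

```text
time: 11.72
tool_pos: [0.5646, 0.163, 0.128]
tool_rot: [-3.14, -0.001, 1.412]
contact_force: [-8.0, 1.3, 10.4]
opening: 0.0255
t 11.72 pos [0.5646 0.163  0.128 ] rot [-1.7994e+02 -4.0000e-02  8.0900e+01] F [-8.   1.3 10.4] open 0.0255
row [-0.14  0.1   0.19] [-0.06 -0.04 -0.  ]
```

View pics/s5s.png

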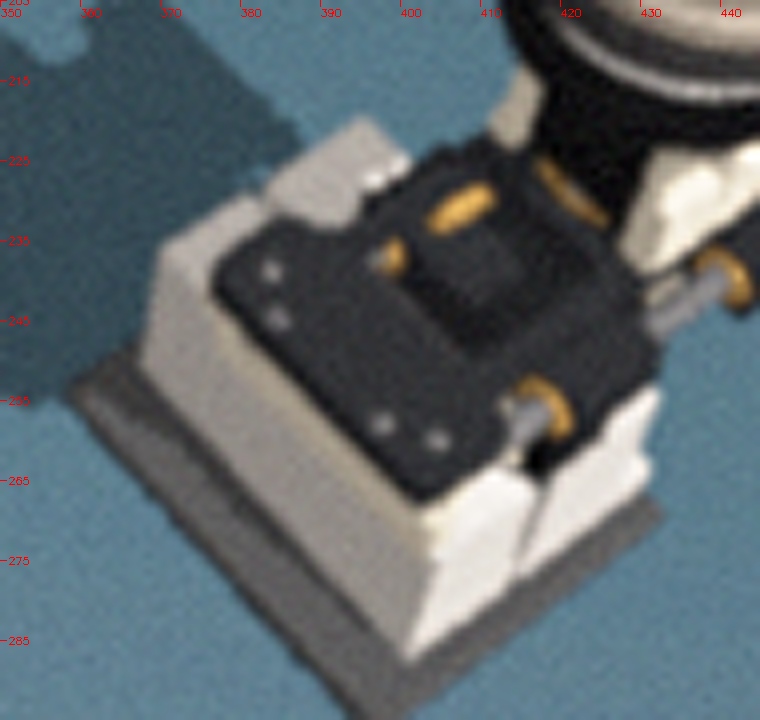

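```bash
python3 -m crank '[[0,0,-1.4,0,0,0,0.2],[0,0,-2.8,0,0,0,0.2],[0,0,-4,0,0,0,0.2],[-4.7,0,-4,0,0,0,0.2],[-9.3,0,-4,0,0,0,0.2]]'|head -1;python3 -m crank '[[0,0,0,0,0,0,0.2],[0,0,0,0,0,0,0.2],[0,0,0,0,0,0,0.2]]'; python3 - <<'E'
from h import *
goto(slot(-1,depth=.005),80.9)
c=cams();crop(c["scene"],355,205,85,80,8,"s6s.png",1)
s=c["scene"];p=robot.observe()["tool_pos"]
for dx in(-.0085,-.0065):
  for dy in (.009,-.009):
    q=p[:2]+RM@[dx,dy]; print(dx,dy,proj(s,[q[0],q[1],p[2]-.0743]).round(2))
E
```

```text
time: 12.45
time: 12.82
tool_pos: [0.551, 0.0715, 0.1669]
tool_rot: [3.141, -0.0, 1.413]
contact_force: [0.8, -0.0, -1.2]
opening: 0.0258
t 12.82 pos [0.551  0.0715 0.1669] rot [ 1.7997e+02 -1.0000e-02  8.0960e+01] F [ 0.8 -0.  -1.2] open 0.0258
row [-0.09 -0.    2.26] [ 0.03 -0.01  0.06]
-0.0085 0.009 [389.54 229.44]
-0.0085 -0.009 [384.07 224.08]
-0.0065 0.009 [388.88 229.9 ]
-0.0065 -0.009 [383.41 224.52]
```

View pics/s6s.png

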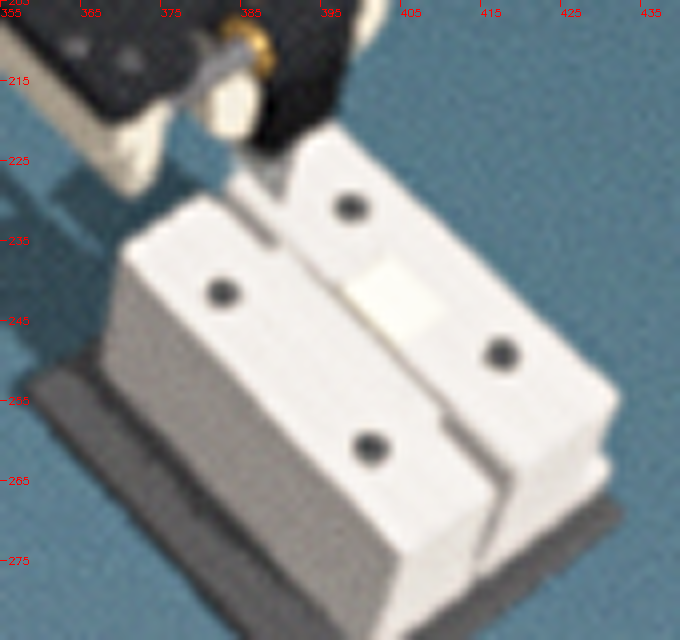

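```bash
cat >> h.py <<'E'
def opening(c,s,seeds,r=3):
    g=c["frame"].astype(float).mean(2);P={}
    for k,(u,v) in seeds.items():
        u,v=int(round(u)),int(round(v));a=g[v-r:v+r+1,u-r:u+r+1];w=np.clip(np.percentile(a,80)-25-a,0,None);yy,xx=np.mgrid[v-r:v+r+1,u-r:u+r+1]
        P[k]=RM.T@(ray(c,((w*xx).sum()/w.sum(),(w*yy).sum()/w.sum()),.075)[:2]-M)
    print({k:(v*1000).round(1) for k,v in P.items()})
    b=46.07;ep=(P["pp"]-P["mp"])[0]*1000-b;em=(P["pm"]-P["mm"])[0]*1000-b
    m,d=(ep+em)/2,(ep-em)/60;print("open left",round(m+46*d,2),"right",round(m-46*d,2))
E
python3 - <<'E'
from h import *
c=read_camera("scene")
o=lambda x,y:(x/8-.5+355,y/8-.5+205)
opening(c,0,dict(pp=o(371,448),pm=o(223,293),mm=o(351,207),mp=o(502,354)))
E
```

```text
{'pp': array([26.1, 30.4]), 'pm': array([ 25.2, -29.6]), 'mm': array([-23.2, -29. ]), 'mp': array([-22.8,  30.8])}
open left 2.98 right 2.11
```

```bash
python3 -m crank '[[-0.09,0,0.6,0,0,0,0.2],[-0.09,0,1.2,0,0,0,0.2],[-0.09,0,1.7,0,0,0,0.2],[-0.09,0,2.3,0,0,0,0.2],[-0.09,0,2.7,0,0,0,0.2]]' 60|head -1;python3 -m crank '[[0,0,0.3,0,0,0,0.2],[0,0,0.6,0,0,0,0.2],[0,0,0.9,0,0,0,0.2],[0,0,1.1,0,0,0,0.2],[0,0,1.3,0,0,0,0.2]]'; python3 - <<'E'
from h import *
goto(slot(-1,depth=.029),80.9)
E
```

```text
time: 13.6
time: 14.22
tool_pos: [0.5495, 0.07, 0.1279]
tool_rot: [-3.14, 0.0, 1.412]
contact_force: [-9.2, 1.4, 13.1]
opening: 0.026
t 14.22 pos [0.5495 0.07   0.1279] rot [-179.9     0.     80.91] F [-9.2  1.4 13.1] open 0.026
row [0.08 0.12 0.76] [-0.1   0.    0.01]
```

```bash
python3 -m crank '[[0,0,0.2,0,0,0,0.2],[0,0,0.4,0,0,0,0.2],[0,0,0.6,0,0,0,0.2],[0,0,0.7,0,0,0,0.2],[0,0,0.7,0,0,0,0.2]]'; python3 - <<'E'
from h import *
goto(slot(-1,depth=.029),80.9)
c=cams();crop(c["scene"],350,200,90,85,8,"s7s.png",1)
E
```

```text
time: 14.85
tool_pos: [0.5495, 0.07, 0.1208]
tool_rot: [-3.14, 0.0, 1.412]
contact_force: [-8.7, 0.6, 12.3]
opening: 0.026
t 14.85 pos [0.5495 0.07   0.1208] rot [-1.799e+02  1.000e-02  8.091e+01] F [-8.7  0.6 12.3] open 0.026
row [0.08 0.12 0.05] [-0.1   0.01  0.01]
```

View pics/s7s.png

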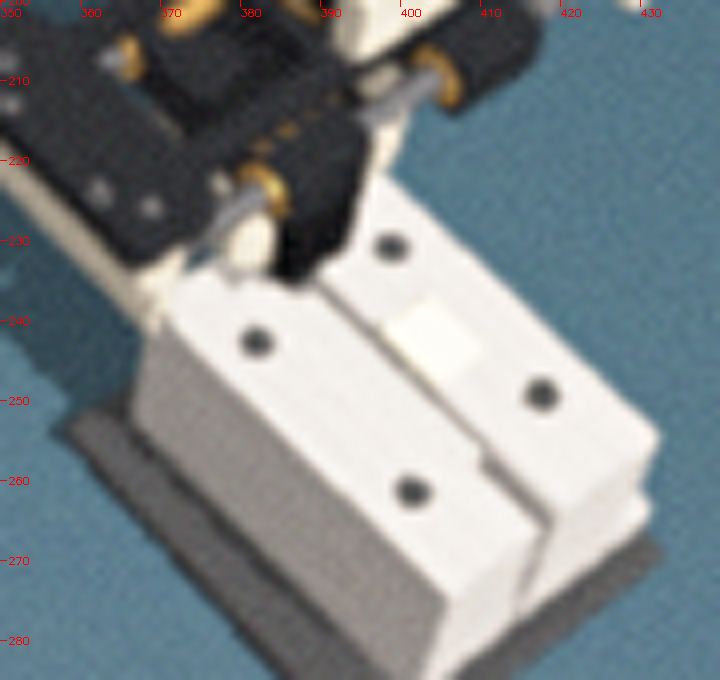

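```bash
python3 - <<'E'
from h import *
c=read_camera("scene")
o=lambda x,y:(x/8-.5+350,y/8-.5+200)
opening(c,0,dict(pp=o(412,492),pm=o(257,342),mm=o(391,247),mp=o(542,395)))
E
```

```text
{'pp': array([26.5, 31.6]), 'pm': array([ 28.4, -28.4]), 'mm': array([-23.2, -28.9]), 'mp': array([-22.8,  30.8])}
open left 2.63 right 6.14
```

```bash
python3 -m crank '[[0,0,-1.6,0,0,0,0.2],[0,0,-3.2,0,0,0,0.2],[0,0,-4.7,0,0,0,0.2],[4.7,0,-4.7,0,0,0,0.2],[9.25,0,-4.7,0,0,0,0.2]]'|head -1;python3 -m crank '[[0,0,0,0,0,0,0.2],[0,0,0,0,0,0,0.2],[0,0,0,0,0,0,0.2]]'; python3 - <<'E'
from h import *
goto(slot(1,depth=.005),80.9)
E
```

```text
time: 15.62
time: 16.0
tool_pos: [0.5653, 0.16, 0.1669]
tool_rot: [3.141, 0.0, 1.411]
contact_force: [0.2, -0.4, -1.5]
opening: 0.0264
t 16.0 pos [0.5653 0.16   0.1669] rot [1.7999e+02 2.0000e-02 8.0830e+01] F [ 0.2 -0.4 -1.5] open 0.0264
row [ 0.14 -0.02  2.26] [ 0.01  0.02 -0.07]
```

```bash
python3 -m crank '[[0.14,0,0.6,0,0,0,0.2],[0.14,0,1.2,0,0,0,0.2],[0.14,0,1.7,0,0,0,0.2],[0.14,0,2.3,0,0,0,0.2],[0.14,0,2.8,0,0,0,0.2]]'|head -1;python3 -m crank '[[0,0,0.3,0,0,0,0.2],[0,0,0.6,0,0,0,0.2],[0,0,0.9,0,0,0,0.2],[0,0,1.2,0,0,0,0.2],[0,0,1.5,0,0,0,0.2]]'; python3 - <<'E'
from h import *
goto(slot(1,depth=.036),80.9)
c=cams();crop(c["scene"],350,205,95,90,8,"s8s.png",1)
E
```

```text
time: 16.62
time: 17.25
tool_pos: [0.5645, 0.1629, 0.125]
tool_rot: [-3.14, -0.0, 1.412]
contact_force: [-9.4, 1.0, 12.1]
opening: 0.0253
t 17.25 pos [0.5645 0.1629 0.125 ] rot [-1.7993e+02 -2.0000e-02  8.0910e+01] F [-9.4  1.  12.1] open 0.0253
row [-0.13  0.1   1.17] [-0.07 -0.02  0.01]
```

View pics/s8s.png

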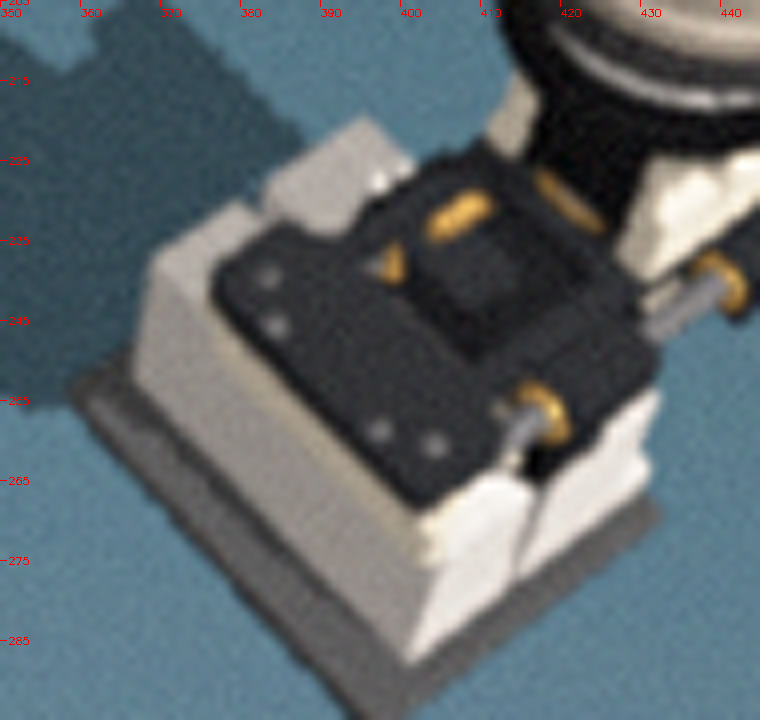

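```bash
python3 -m crank '[[0,0,0.3,0,0,0,0.2],[0,0,0.6,0,0,0,0.2],[0,0,0.9,0,0,0,0.2],[0,0,1.2,0,0,0,0.2],[0,0,1.2,0,0,0,0.2]]'; python3 - <<'E'
from h import *
goto(slot(1,depth=.036),80.9)
E
python3 -m crank '[[0,0,-1.6,0,0,0,0.2],[0,0,-3.2,0,0,0,0.2],[0,0,-5,0,0,0,0.2],[-4.7,0,-5.5,0,0,0,0.2],[-9.25,0,-5.5,0,0,0,0.2]]'|head -1;python3 -m crank '[[0,0,0,0,0,0,0.2],[0,0,0,0,0,0,0.2],[0,0,0,0,0,0,0.2]]'; python3 - <<'E'
from h import *
goto(slot(-1,depth=.005),80.9)
c=cams();crop(c["scene"],350,200,90,85,8,"s9s.png",1)
E
```

```text
time: 17.98
tool_pos: [0.5645, 0.1631, 0.1127]
tool_rot: [-3.14, -0.001, 1.412]
contact_force: [-7.8, 2.6, 8.3]
opening: 0.026
t 17.98 pos [0.5645 0.1631 0.1127] rot [-1.7993e+02 -3.0000e-02  8.0900e+01] F [-7.8  2.6  8.3] open 0.026
row [-0.15  0.11 -0.06] [-0.07 -0.03  0.  ]
time: 18.6
time: 18.98
tool_pos: [0.5511, 0.072, 0.167]
tool_rot: [3.141, -0.0, 1.413]
contact_force: [0.1, 0.3, -2.2]
opening: 0.0259
t 18.98 pos [0.5511 0.072  0.167 ] rot [ 1.7996e+02 -1.0000e-02  8.0960e+01] F [ 0.1  0.3 -2.2] open 0.0259
row [-0.14 -0.01  2.27] [ 0.04 -0.01  0.06]
```

View pics/s9s.png

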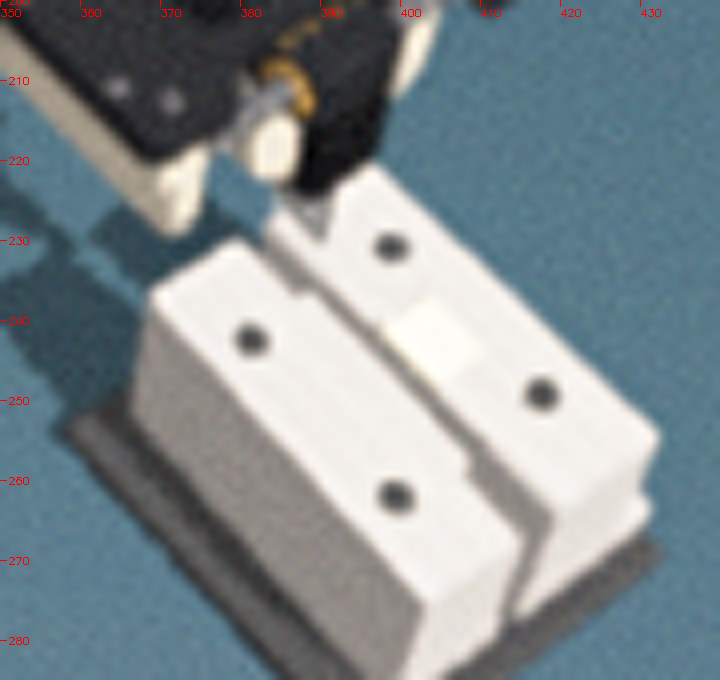

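```bash
python3 - <<'E'
from h import *
c=read_camera("scene")
o=lambda x,y:(x/8-.5+350,y/8-.5+200)
opening(c,0,dict(pp=o(396,497),pm=o(251,340),mm=o(391,247),mp=o(542,395)))
E
```

```text
{'pp': array([31.1, 30. ]), 'pm': array([ 29.2, -29.8]), 'mm': array([-23.2, -29. ]), 'mp': array([-22.8,  30.8])}
open left 8.2 right 5.88
```

```bash
python3 -m crank '[[-0.14,0,0.6,0,0,0,0.2],[-0.14,0,1.2,0,0,0,0.2],[-0.14,0,1.7,0,0,0,0.2],[-0.14,0,2.3,0,0,0,0.2],[-0.14,0,2.8,0,0,0,0.2]]' |head -1;python3 -m crank '[[0,0,0.4,0,0,0,0.2],[0,0,0.8,0,0,0,0.2],[0,0,1.2,0,0,0,0.2],[0,0,1.6,0,0,0,0.2],[0,0,1.8,0,0,0,0.2]]'; python3 - <<'E'
from h import *
goto(slot(-1,depth=.038),80.9)
E
```

```text
time: 19.75
time: 20.38
tool_pos: [0.5495, 0.07, 0.1212]
tool_rot: [-3.139, 0.0, 1.412]
contact_force: [-8.7, 0.7, 11.7]
opening: 0.0255
t 20.38 pos [0.5495 0.07   0.1212] rot [-1.7988e+02  1.0000e-02  8.0900e+01] F [-8.7  0.7 11.7] open 0.0255
row [0.09 0.12 0.99] [-0.12  0.01 -0.  ]
```

```bash
python3 -m crank '[[0,0,0.3,0,0,0,0.2],[0,0,0.6,0,0,0,0.2],[0,0,0.8,0,0,0,0.2],[0,0,1,0,0,0,0.2],[0,0,1,0,0,0,0.2]]'; python3 - <<'E'
from h import *
goto(slot(-1,depth=.038),80.9)
c=cams();crop(c["scene"],350,200,90,85,8,"s10s.png",1)
E
```

```text
time: 21.0
tool_pos: [0.5495, 0.07, 0.1115]
tool_rot: [-3.14, 0.0, 1.412]
contact_force: [-7.6, 1.5, 10.0]
opening: 0.0258
t 21.0 pos [0.5495 0.07   0.1115] rot [-179.89    0.     80.91] F [-7.6  1.5 10. ] open 0.0258
row [0.08 0.12 0.02] [-0.11  0.    0.01]
```

View pics/s10s.png

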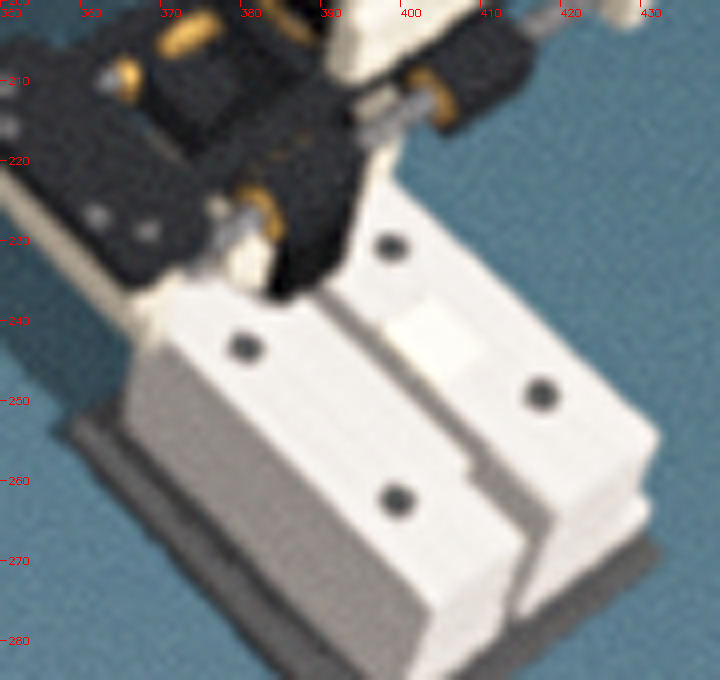

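```bash
python3 - <<'E'
from h import *
c=read_camera("scene")
o=lambda x,y:(x/8-.5+350,y/8-.5+200)
opening(c,0,dict(pp=o(397,500),pm=o(246,348),mm=o(391,247),mp=o(542,395)))
E
```

```text
{'pp': array([31.7, 31. ]), 'pm': array([ 32.1, -29. ]), 'mm': array([-23.2, -28.9]), 'mp': array([-22.8,  30.8])}
open left 8.23 right 9.37
```

```bash
python3 -m crank '[[0,0,-1.6,0,0,0,0.2],[0,0,-3.2,0,0,0,0.2],[0,0,-5,0,0,0,0.2],[4.7,0,-5.5,0,0,0,0.2],[9.25,0,-5.5,0,0,0,0.2]]'|head -1;python3 -m crank '[[0,0,0,0,0,0,0.2],[0,0,0,0,0,0,0.2],[0,0,0,0,0,0,0.2]]'; python3 - <<'E'
from h import *
goto(slot(1,depth=.005),80.9)
E
```

```text
time: 21.78
time: 22.15
tool_pos: [0.5653, 0.16, 0.166]
tool_rot: [3.141, 0.0, 1.411]
contact_force: [0.3, -0.3, -1.7]
opening: 0.0259
t 22.15 pos [0.5653 0.16   0.166 ] rot [1.7999e+02 2.0000e-02 8.0830e+01] F [ 0.3 -0.3 -1.7] open 0.0259
row [ 0.14 -0.02  2.17] [ 0.01  0.02 -0.07]
```

```bash
python3 -m crank '[[0.14,0,0.6,0,0,0,0.2],[0.14,0,1.3,0,0,0,0.2],[0.14,0,2,0,0,0,0.2],[0.14,0,2.7,0,0,0,0.2],[0.14,0,3.4,0,0,0,0.2]]' |head -1;python3 -m crank '[[0,0,0.5,0,0,0,0.2],[0,0,1,0,0,0,0.2],[0,0,1.4,0,0,0,0.2],[0,0,1.7,0,0,0,0.2],[0,0,1.8,0,0,0,0.2]]'; python3 - <<'E'
from h import *
goto(slot(1,depth=.040),80.9)
E
```

```text
time: 22.78
time: 23.4
tool_pos: [0.5645, 0.1627, 0.1141]
tool_rot: [-3.14, 0.0, 1.412]
contact_force: [-6.8, 0.7, 7.8]
opening: 0.0255
t 23.4 pos [0.5645 0.1627 0.1141] rot [-1.799e+02  1.000e-02  8.091e+01] F [-6.8  0.7  7.8] open 0.0255
row [-0.11  0.1   0.48] [-0.1   0.01  0.01]
```

```bash
python3 -m crank '[[0,0,0.2,0,0,0,0.2],[0,0,0.4,0,0,0,0.2],[0,0,0.5,0,0,0,0.2],[0,0,0.5,0,0,0,0.2]]'; python3 -m crank '[[0,0,-1.6,0,0,0,0.2],[0,0,-3.2,0,0,0,0.2],[0,0,-5,0,0,0,0.2],[-4.7,0,-6,0,0,0,0.2],[-9.3,0,-6,0,0,0,0.2]]'|head -1;python3 -m crank '[[0,0,0,0,0,0,0.2],[0,0,0,0,0,0,0.2],[0,0,0,0,0,0,0.2]]'; python3 - <<'E'
from h import *
goto(slot(-1,depth=.005),80.9)
c=cams();crop(c["scene"],350,200,90,85,8,"s11s.png",1)
o=lambda x,y:(x/8-.5+350,y/8-.5+200)
opening(c["scene"],0,dict(pp=o(388,500),pm=o(246,346),mm=o(391,247),mp=o(542,395)))
E
```

```text
time: 23.9
tool_pos: [0.5645, 0.1629, 0.11]
tool_rot: [-3.14, -0.0, 1.412]
contact_force: [-8.1, 1.4, 10.8]
opening: 0.0259
time: 24.52
time: 24.9
tool_pos: [0.551, 0.0715, 0.169]
tool_rot: [3.141, -0.0, 1.413]
contact_force: [0.3, 0.1, -2.5]
opening: 0.0256
t 24.9 pos [0.551  0.0715 0.169 ] rot [ 1.7996e+02 -1.0000e-02  8.0950e+01] F [ 0.3  0.1 -2.5] open 0.0256
row [-0.09 -0.01  2.47] [ 0.03 -0.01  0.05]
{'pp': array([32.4, 30.6]), 'pm': array([ 31.8, -29.3]), 'mm': array([-23.2, -28.9]), 'mp': array([-22.8,  30.8])}
open left 9.12 right 8.86
```

View pics/s11s.png

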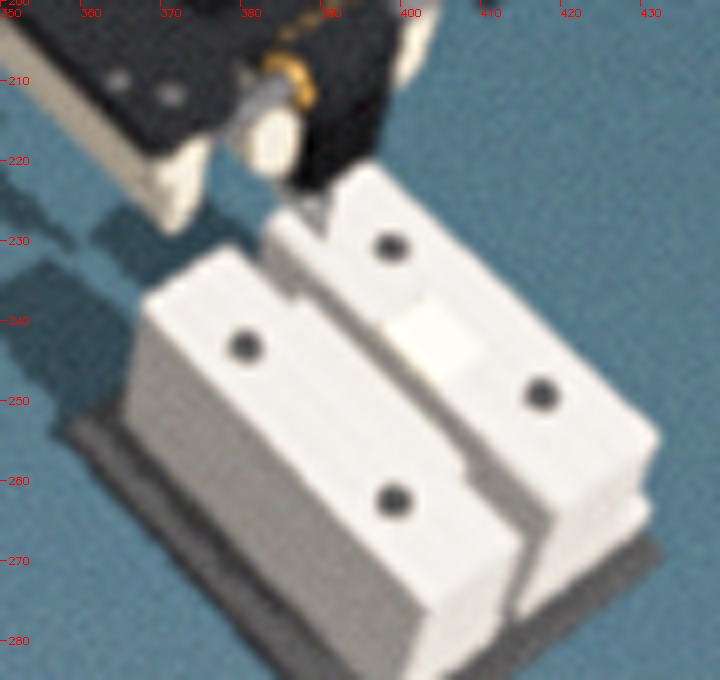

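```bash
python3 - <<'E'
from h import *
goto([.5207,-.1372,.19],82.4)
E
python3 -m crank '[[-3,0,-2,0,0,0,0.2],[-8,-0.2,-2,0,0,-0.4,0.2],[-13,-0.3,-2,0,0,-0.8,0.2],[-18,-0.3,-2,0,0,-1.2,0.2],[-21,-0.3,-2,0,0,-1.5,0.2]]'|head -1;python3 -m crank '[[0,0,0,0,0,0,0.2],[0,0,0,0,0,0,0.2],[0,0,0,0,0,0,0.2]]'; python3 - <<'E'
from h import *
goto([.5207,-.1372,.19],82.4)
c=cams();crop(c["top"],200,170,80,60,10,"s12t.png",.9);crop(c["scene"],290,120,90,85,8,"s12s.png",1.2)
s=c["scene"];p=robot.observe()["tool_pos"];y=np.radians(-7.7)
R=np.array([[np.cos(y),-np.sin(y)],[np.sin(y),np.cos(y)]])
for dx in(-.0085,-.0065):
  for dy in (.009,):
    q=p[:2]+R@[dx,dy]; print(dx,dy,proj(s,[q[0],q[1],p[2]-.0743]).round(2))
for dx in(-.013,.013):
    q=p[:2]+R@[dx,.017]; print("handle base",dx,proj(s,[q[0],q[1],p[2]-.0303]).round(2))
E
```

```text
t 25.0 pos [0.5508 0.0715 0.1687] rot [180.    -0.    80.97] F [ 0.1  0.7 -2.8] open 0.026
row [-21.09   0.3   -2.13] [ 0.   -0.   -1.43]
time: 25.62
time: 26.0
tool_pos: [0.5148, -0.1351, 0.1887]
tool_rot: [-3.141, -0.0, 1.44]
contact_force: [-0.1, -0.1, -1.4]
opening: 0.0258
t 26.0 pos [ 0.5148 -0.1351  0.1887] rot [-1.7999e+02 -1.0000e-02  8.2490e+01] F [-0.1 -0.1 -1.4] open 0.0258
row [-0.13  0.61 -0.13] [-0.01 -0.01  0.09]
-0.0085 0.009 [333.26 166.63]
-0.0065 0.009 [332.63 167.  ]
handle base -0.013 [337.13 155.04]
handle base 0.013 [328.53 160.02]
```

View pics/s12s.png

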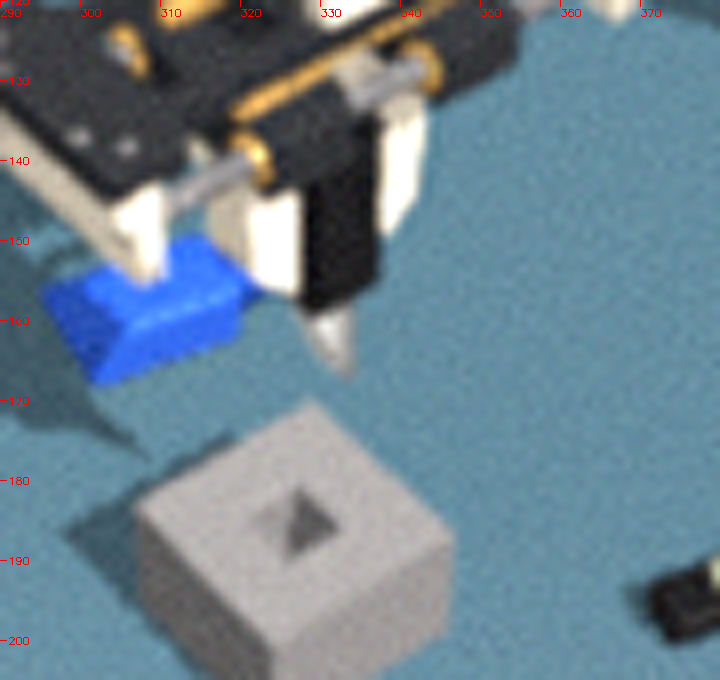

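View pics/s12t.png

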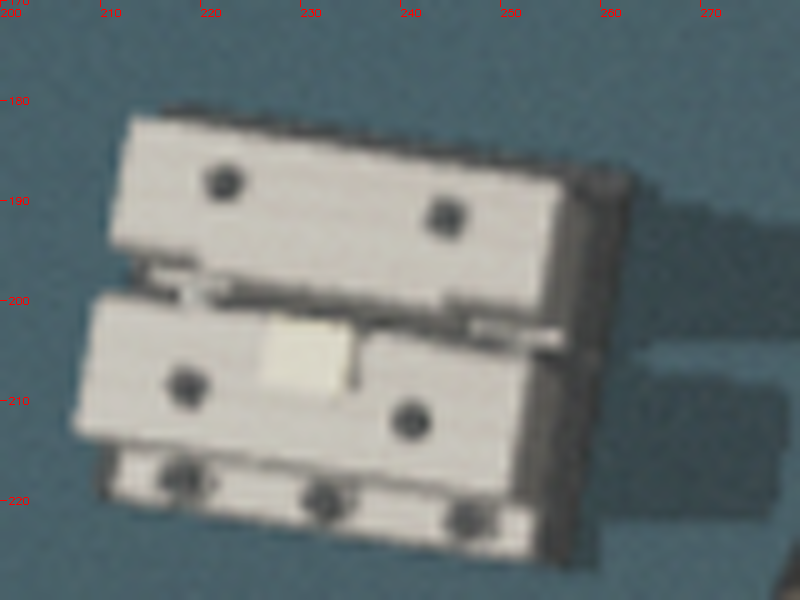

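```bash
python3 - <<'E'
from h import *
c=cams()
o=lambda x,y:(x/10-.5+200,y/10-.5+170)
opening(c["top"],0,dict(pp=o(225,183),pm=o(446,218),mm=o(412,422),mp=o(187,387)))
o=lambda x,y:(x/8-.5+350,y/8-.5+200)
opening(c["scene"],0,dict(pp=o(388,500),pm=o(246,346),mm=o(391,247),mp=o(542,395)))
t=c["top"]
o=lambda x,y:(x/10-.5+200,y/10-.5+170)
# seam gap by edge: body edge of fixed half and loose half near centre
P={}
for k,p in dict(lp=(133,117),lm=(562,182),fm=(512,493),fp=(77,435)).items(): P[k]=RM.T@(ray(t,o(*p),.075)[:2]-M); print(k,(P[k]*1000).round(1))
s=c["scene"]
o=lambda x,y:(x/8-.5+290,y/8-.5+120)
# stand slot corners in scene at z=.05
Q=[ray(s,o(*p),.05) for p in((137,510),(272,640),(455,537),(310,402))];print(np.mean(Q,0))
E
```

```text
{'pp': array([33.1, 29.1]), 'pm': array([ 32.6, -30.9]), 'mm': array([-22.4, -30.9]), 'mp': array([-22.4,  29.2])}
open left 9.49 right 8.75
{'pp': array([32.4, 30.6]), 'pm': array([ 31.8, -29.3]), 'mm': array([-23.2, -28.9]), 'mp': array([-22.8,  30.8])}
open left 9.27 right 8.8
lp [47.2 56.6]
lm [ 46.8 -59.5]
fm [-37.1 -60.1]
fp [-39.   56.1]
[ 0.5221657  -0.13542425  0.05      ]
```

Both cameras agree on the opening: about 9.3 mm left and 8.8 mm right, which is parallel enough. Next is putting the wedge back.

```bash
python3 -m crank '[[-0.13,0.3,0,0,0,0,0.2],[-0.13,0.6,0,0,0,0.1,0.2],[-0.13,0.6,0,0,0,0.1,0.2],[-0.13,0.6,0,0,0,0.1,0.2]]'|head -1; python3 - <<'E'
from h import *
goto([.5207,-.1372,.19],82.4)
c=cams();crop(c["scene"],295,135,70,75,8,"s13s.png",1.2)
E
```

```text
time: 26.7
t 26.7 pos [ 0.5203 -0.1384  0.1886] rot [-179.99    0.     82.29] F [-0.3  0.1 -1.8] open 0.0259
row [ 0.12  0.03 -0.14] [-0.01  0.   -0.11]
```

View pics/s13s.png

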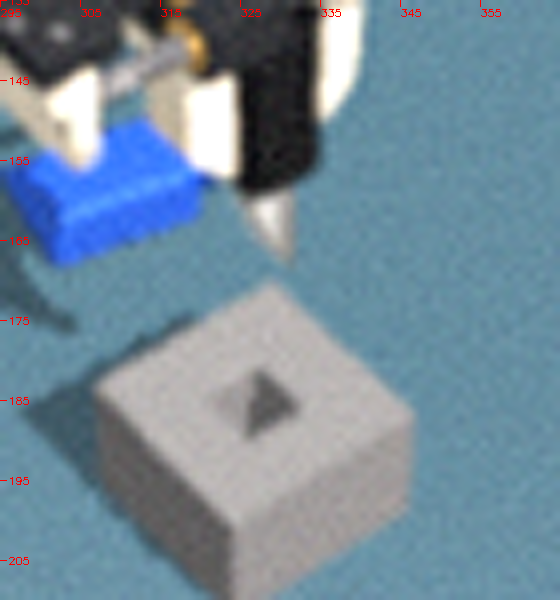

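```bash
python3 -m crank '[[0.12,0.03,1.5,0,0,-0.1,0.2],[0.12,0.03,3,0,0,-0.1,0.2],[0.12,0.03,4.5,0,0,-0.1,0.2],[0.12,0.03,5.6,0,0,-0.1,0.2],[0.12,0.03,5.6,0,0,-0.1,0.2]]'|head -1; python3 -m crank '[[0,0,0,0,0,0,0.2],[0,0,0,0,0,0,0.2],[0,0,0,0,0,0,0.2]]'|head -1; python3 - <<'E'
from h import *
goto([.5207,-.1372,.0805],82.4)
E
```

```text
time: 27.42
time: 27.8
t 27.8 pos [ 0.521  -0.1373  0.1332] rot [1.7995e+02 2.0000e-02 8.2400e+01] F [ 0.1  0.4 -1.9] open 0.0262
row [ 0.01 -0.04  5.27] [ 0.05  0.02 -0.  ]
```

```bash
python3 -m crank '[[0,-0.03,0.7,0,0,0,0.2],[0,-0.03,1.4,0,0,0,0.2],[0,-0.03,2.1,0,0,0,0.2],[0,-0.03,2.8,0,0,0,0.2],[0,-0.03,3.5,0,0,0,0.2]]'; python3 - <<'E'
from h import *
goto([.5207,-.1372,.0805],82.4)
E
```

```text
time: 28.42
tool_pos: [0.5205, -0.1372, 0.0971]
tool_rot: [-3.141, 0.0, 1.438]
contact_force: [0.4, -0.0, -1.6]
opening: 0.0262
t 28.43 pos [ 0.5205 -0.1372  0.0971] rot [-179.99    0.     82.39] F [ 0.4 -0.  -1.6] open 0.0262
row [0.   0.02 1.66] [-0.01  0.   -0.01]
```

```bash
python3 -m crank '[[0,0,0.5,0,0,0,0.2],[0,0,0.9,0,0,0,0.2],[0,0,1.3,0,0,0,0.2],[0,0,1.6,0,0,0,0.2],[0,0,1.6,0,0,0,0.2]]'; python3 -m crank '[[0,0,0,0,0,0,0.2],[0,0,0,0,0,0,0.2]]'
```

```text
time: 29.05
tool_pos: [0.5204, -0.1372, 0.0815]
tool_rot: [-3.141, -0.0, 1.438]
contact_force: [0.2, 0.0, -2.3]
opening: 0.0256
time: 29.3
tool_pos: [0.5206, -0.1372, 0.0819]
tool_rot: [3.141, 0.0, 1.438]
contact_force: [1.1, -0.3, -0.5]
opening: 0.0257
```

```bash
python3 -m crank '[[0,0,0.08,0,0,0,0.2],[0,0,0.15,0,0,0,0.2],[0,0,0.15,0,0,0,0.2]]'; 
```

```text
time: 29.68
tool_pos: [0.5205, -0.1372, 0.0803]
tool_rot: [3.142, 0.0, 1.438]
contact_force: [-0.7, 0.3, -0.8]
opening: 0.0255
```

```bash
python3 -m crank '[[0,0,0.05,0,0,0,0.3],[0,0,0.05,0,0,0,0.5],[0,0,0.05,0,0,0,0.6],[0,0,0.05,0,0,0,0.6],[0,0,0.05,0,0,0,0.6]]' 10;python3 -m crank '[[0,0,-2,0,0,0,0.6],[0,0,-4,0,0,0,0.6],[0,0,-8,0,0,0,0.6],[0,0,-12,0,0,0,0.6],[-5,0,-14,0,0,0,0.6]]';python3 -m crank '[[-5,0,0,0,0,0,0.6],[-10,0,0,0,0,0,0.6],[-15,0,0,0,0,0,0.6],[-15,0,0,0,0,0,0.6],[-15,0,0,0,0,0,0.6]]'; python3 - <<'E'
from h import *
c=cams()
for n in c: cv2.imwrite(f"pics/end_{n}.png",c[n]["frame"][:,:,::-1])
crop(c["scene"],295,150,70,65,10,"e1.png",1.3)
o=lambda x,y:(x/10-.5+200,y/10-.5+170)
opening(c["top"],0,dict(pp=o(225,183),pm=o(446,218),mm=o(412,422),mp=o(187,387)))
o=lambda x,y:(x/8-.5+350,y/8-.5+200)
opening(c["scene"],0,dict(pp=o(388,500),pm=o(246,346),mm=o(391,247),mp=o(542,395)))
E
```

```text
time: 30.3
tool_pos: [0.5205, -0.1372, 0.0797]
tool_rot: [3.142, 0.0, 1.438]
contact_force: [0.8, 0.7, 0.6]
opening: 0.0545
time: 30.92
tool_pos: [0.5149, -0.1852, 0.2223]
tool_rot: [3.138, 0.0, 1.443]
contact_force: [0.5, -0.7, -0.3]
opening: 0.0551
time: 31.55
tool_pos: [0.4939, -0.335, 0.2194]
tool_rot: [-3.141, -0.001, 1.438]
contact_force: [-1.2, -0.4, -0.2]
opening: 0.0554
{'pp': array([33.1, 29.1]), 'pm': array([ 32.6, -30.9]), 'mm': array([-22.3, -30.8]), 'mp': array([-22.4,  29.2])}
open left 9.51 right 8.75
{'pp': array([32.4, 30.6]), 'pm': array([ 31.8, -29.3]), 'mm': array([-23.1, -29. ]), 'mp': array([-22.8,  30.8])}
open left 9.23 right 8.75
```

View pics/e1.png

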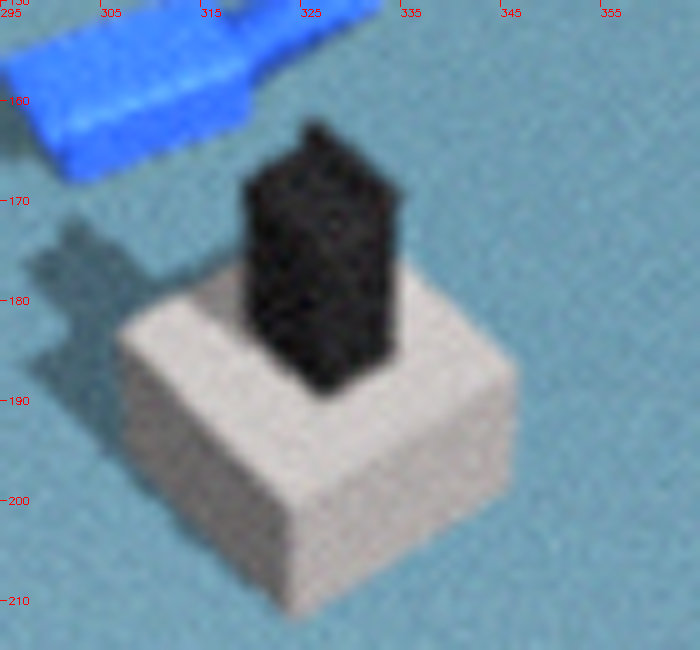

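View pics/end_top.png

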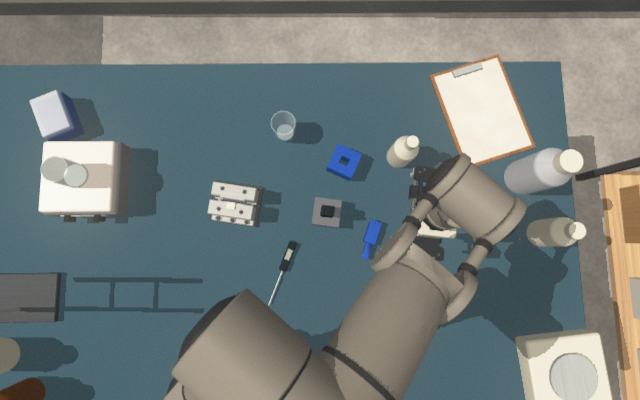

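View pics/end_scene.png

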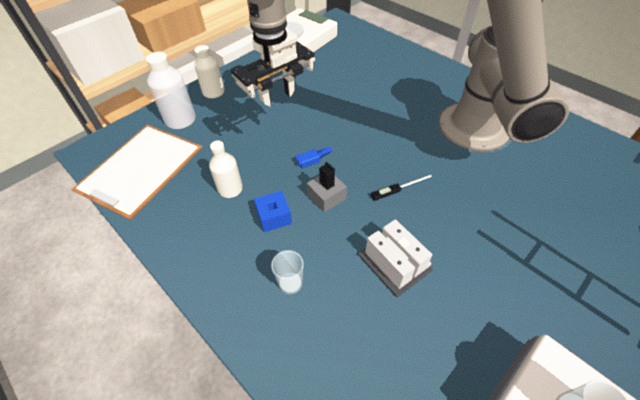

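The wedge stands upright in the grey stand (scene 327,178) with its ridge on −x as before. The beaker (288,272), bottle (226,170), thermometer (400,187) and blue look-alikes are where they started, and the seam is open and parallel. Handing in.

```bash
python3 -c "
from cell import robot
s=robot.observe();print(s['time'],abs(s['qvel']).max());print(robot.hand_in())"
```

```text
31.65 0.007362203163768583
the job is handed in; nothing more can be done
None
```

The mould is parted and the wedge is back upright in its grey stand. I handed the job in at 31.7 s, with the robot touching nothing.

- **Prying:** I pushed the blade in bevel towards the loose half, seven pushes in all: right, left, right, left, right, left, starting from the −y end, with the last push at the +y end. The ends were never more than about 3.5 mm apart by camera, and wrist force readings stayed around 15 N.
- **Seam opening:** The last checks, with the arm clear, gave these figures:

| End | Scene camera | Top camera |
|---|---|---|
| Left (+y) | 9.2 mm | 9.5 mm |
| Right (−y) | 8.75 mm | 8.75 mm |

- **Surroundings:** The bystanders and blue look-alikes look unmoved in the last pictures.
- **Disagreement:** The openings came out 1–2 mm smaller than blade depth alone predicted. I suspected the wedge was slipping in the grip, but a later picture showed no slip, so the cause is unknown. I went by the camera measurements, which vary by about 0.5 mm.

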